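Empty the used batteries into the return box and snap it shut

TASK

Pick up the mug in which the office's seven used batteries were collected, tip all of them into the open battery return box, and stand the empty mug upright on the desk again. Then swing the box's cover over and press it down until its front catch snaps and holds it shut, leaving everything else on the desk where it stands.

Things in the scene. Friction and masses are not known exactly. Their poses are not given: they have to be found in the camera images.
- mug: Green mug, 96 mm tall, holding the batteries; 0.42 kg with them. Origin under the middle of its bounding box, z up. The round cup (86 mm outside, about 62 mm clear inside, cork floor 40 mm up) has its axis at y = +16 mm; the handle, a strap 12 mm wide in x and 8 mm thick, loops out along -y from 84 mm up to y = -59 mm and back at 25 mm up; pinch it across x, best with the tool leaning outward.
- return_box: Grey plastic box for used batteries, fast on the desk: 116 (x) x 164 (y) x 64 mm high, walls and floor 3 mm, open on top. Origin under its centre, z up; front with a white card and the black catch towards -x, cover hinge along the back. The catch: a sprung tongue amid the front wall, 30 mm wide, its top 12 mm above the rim and 9 mm before the wall.
- cover (a joint): Angle of the box's grey cover (117 x 164 x 5 mm), rad: 0 = shut and held by the catch, about 0.1 = lying unlatched on the catch's nose, 1.57 = upright along the back, 1.85 = leaning back on its stop. Swings with a little friction, falls shut from below about 1 rad. From 0.1 it needs some 8 N pressed near the middle of its front edge to snap.
- cover_edge (a point): Middle of the cover's front lip, the edge that snaps under the catch; 121.5 mm from the hinge.
- cover_hinge (a point): Middle of the cover's hinge, on its axis (along the box's y), 62 mm behind the box's centre and 66 mm up; turns with the cover: the cover reaches from it along its -x.
- thermos: Dark blue vacuum flask, 72 mm across, 287 mm tall, standing loose close behind the mug; origin under its middle. Must not be moved or knocked.
- yellow_bottle: White bottle with a yellow cap, 40 mm across, 138 mm tall, standing loose between the mug and the box; origin under its centre. Must not be moved or knocked.
- glue_stick: Glue stick, 27 mm across, 89 mm tall, standing loose beside the mug; origin under its centre. Must not be moved or knocked.
- cell0_mid (a point): Middle of one used battery: a dark and grey round cell, 17 mm across and 34 mm long, 17 g; its body's long axis is z.
- cell1_mid (a point): Middle of one used battery: a dark and grey round cell, 17 mm across and 34 mm long, 17 g; its body's long axis is z.
- cell2_mid (a point): Middle of one used battery: a dark and grey round cell, 17 mm across and 34 mm long, 17 g; its body's long axis is z.
- cell3_mid (a point): Middle of one used battery: a dark and grey round cell, 17 mm across and 34 mm long, 17 g; its body's long axis is z.
- cell4_mid (a point): Middle of one used battery: a dark and grey round cell, 17 mm across and 34 mm long, 17 g; its body's long axis is z.
- cell5_mid (a point): Middle of one used battery: a dark and grey round cell, 17 mm across and 34 mm long, 17 g; its body's long axis is z.
- cell6_mid (a point): Middle of one used battery: a dark and grey round cell, 17 mm across and 34 mm long, 17 g; its body's long axis is z.
Not all that is in view belongs to the job. What is shaped like the return_box but orange is not meant.

How it is judged:
By the outcome, as a careful person would: the job done as asked, in the order asked, and still so for the second after the job is handed in, with the robot touching nothing.
It also fails if it takes over 72 s, if anything falls off the work surface, if the arm or the gripper's body presses on something with over 40 N, if the wrist force passes 120 N, or if a joint passes its speed limit or range.

ROBOT

A 6-joint arm with a two-finger parallel gripper is mounted at the origin on a cart in front of the work surface, level with it; the furniture and walls round the work are solid. World frame = base frame: x ahead of the robot, y to its left, z up, the work surface at z = 0. Lengths are in m, angles in rad, forces in N, time in s.
With the tool pointing down it reaches from about 0.35 to 0.975 m from the base axis. Payload 4.9 kg.
Tool frame: the origin (TCP) lies at the very end of the fingers, on their centre line; the grasp point (between the pads) lies 19 mm behind it (ctrl.tcp_to_grasp is the z of the grasp point in the tool frame, in m); z points along the fingers, y is the line along which they close (so a half turn about z gives the same grasp; the last joint's range is limited). The gripper opens to 85 mm and grips with 20 to 120 N. Pads are 22 mm wide; open, the fingers measure 114 mm over their backs; the gripper's body (76 mm by 85 mm) begins 54 mm behind the grasp point. The pads swing forward as they close: fully open they stand 13 mm farther back than shut.
Start: joints at [1.084, 0.053, 1.613, -0, 1.476, -0.119], TCP at [0.225, 0.583, 0.231] pointing down, gripper open.
Joint ranges: [-3.01, 3.01], [-1.01, 2.22], [0.06, 2.58], [-1.02, 4.17], [0.09, 2.62], [-3.14, 3.14]. Speed limits (rad/s): [2.57, 2.57, 3.14, 3.14, 3.14, 3.14].

INTERFACE

Orientations are given as a rotation vector (axis times angle).
In Python, from station import ctrl, eyes, job, nets gives the robot as it stands. The module is installed in compiled form; this text tells all that it offers.
- The arm moves only by the tool jog_arm, never from a script. Its argument "commands" is one flat list of numbers, 7 for each row, row after row: the shift along the tool's x, y, z each as a share of 0.06 m, from -1 to 1, then the turn, a rotation vector about the tool's x, y, z each as a share of 0.1 rad, from -1 to 1, then the finger opening in mm, from 0 to 85.4. In form: [x, y, z, ax, ay, az, grip, x, y, z, ax, ay, az, grip, ...]. A call has 1 to 20 rows; each row shifts and turns the commanded pose from where the row before left it, along the tool's axes as they then stand; what a row does not reach is not made up. A row lasts 1/8 s, in which the tool goes at most 62.5 mm and 10.7 degrees, less where a joint would pass 70% of its speed; a pose out of reach is approached as far as the arm can. A call with a number of a shift or a turn outside -1 to 1 is refused whole. A call with a gripper value outside its range is refused whole. The fingers move at their own pace and stop on an object; "newtons" is the grip in N (left out, the last holds). Time passes only in rows, so rows that do not move let the fingers close. It gives the time, the measured TCP pose, the force, the opening and the grip force at its end, in the units of the state.
- ctrl.get_obs(): the state, without advancing time (a new reading comes with each control period).
- eyes.get_image(name): name is "side" or "top" or "wrist"; returns a dict with "image" (480x640x3 uint8, red, green, blue), "z_map" (480x640 float32, m along the optical axis (not along the pixel's ray), 0 where there is no reading), "K" (3x3 intrinsics, pixels), "cam_to_world" (4x4, takes a point from camera to world coordinates). Camera axes: x right, y up, looking along -z (the intrinsics and any distortion apply to the point x, -y, -z); pixel columns grow to the right and rows downward; lengths in m; the calibration is good to about 2 mm. A picture is of the moment at which its call begins.
- job.finish_job(): hands the job in; it is judged then, once.
Trained networks look in the newest picture that a camera, given by its name, has taken for a name from the list of things; names that differ only in an ending like _2 or _b are one class to them, and where a whole thing is asked for, a point or a joint stands for the part that bears it (a point fixed in the world has none). Each returns a list of dicts, best first, with "p" (0 to 1); they miss things now and then, are a little off and sometimes report something else, mostly with a low value. They report only what shows in the picture. A call takes as long as a camera call. They do not tell look-alikes from the thing itself.
- nets.silhouettes(camera, name): "mask" (480x640 bool, what is visible of it) and "bbox" ([left, top, right, bottom] in pixels, round what is visible of it).
The state is a dict: "t": time; "q": joint angles; "dq": joint speeds; "effort": joint torques, N m; "tool_pos": TCP position; "tool_rot": TCP orientation; "contact_force": force on the tool from outside, world axes, zero at the start; "wrist_torque": the same for the moment, N m; "opening": finger opening in m; "grip_force": force on a finger pad.
Only numpy, scipy, OpenCV 4.12 (cv2) and the standard library are available. Lean on these libraries where they do the work, as an engineer would, in place of code of your own. Each camera call takes 0.05 s, during which the arm holds its last target. There are 200 camera calls.

## Working session

There is one attempt and no reset: what is moved stays moved. The work goes in short steps, Python scripts to look and compute and a tool call to move; the robot and the scene stay as the last step left them, time stands still between calls to the robot, and variables do not carry over. Pictures are saved under pics/ and viewed, at most 10 in all, crops included, and the job is handed in when it is done.

Besides the shell and the picture viewer there is one more tool, called after "Call:" by a JSON object that holds its "name" and its "arguments". jog_arm: Moves the arm, as the interface text tells. Shift numbers are shares of 0.06 m and turn numbers shares of 0.1 rad, none past 1 either way. Its arguments: {"type":"object","properties":{"commands":{"type":"array","items":{"type":"number"}},"newtons":{"type":"number"}},"required":["commands"]}

```bash
ls; mkdir -p pics
cat > h.py <<'E'
import numpy as np, cv2
from station import ctrl, eyes, job, nets
from scipy.spatial.transform import Rotation as R
def cloud(d):
    z=d["z_map"]; K=d["K"]; v,u=np.mgrid[:480,:640]
    P=np.stack([(u-K[0,2])/K[0,0]*z,-(v-K[1,2])/K[1,1]*z,-z],-1)
    T=d["cam_to_world"]; W=P@T[:3,:3].T+T[:3,3]; W[z<=0]=np.nan
    return W
def save(d,n): cv2.imwrite(f"pics/{n}.png",d["image"][...,::-1])
E
python3 - <<'E'
from h import *
ims=[]
for c in("top","side"):
    d=eyes.get_image(c); save(d,c+"0"); W=cloud(d); print(c,d["cam_to_world"].round(3).tolist(),d["K"].round(1).tolist())
    for n in("mug","return_box","thermos","yellow_bottle","glue_stick","cover","cell0_mid"):
        for r in nets.silhouettes(c,n)[:3]:
            m=r["mask"]; w=W[m]; w=w[~np.isnan(w[:,0])]
            if len(w)==0: continue
            print(n,round(r["p"],2),np.array(r["bbox"]).round().tolist(),"lo",np.percentile(w,2,0).round(3),"hi",np.percentile(w,98,0).round(3))
o=ctrl.get_obs(); print(o["t"],ctrl.tcp_to_grasp,o["tool_rot"])
E
```

```text
pics
top [[-0.028, 0.994, -0.104, 0.415], [-1.0, -0.027, 0.011, 0.237], [0.008, 0.104, 0.995, 1.24], [0.0, 0.0, 0.0, 1.0]] [[489.3, 0.0, 327.6], [0.0, 489.3, 237.6], [0.0, 0.0, 1.0]]
mug 0.65 [452.0, 205.0, 496.0, 258.0] lo [ 0.481 -0.171  0.   ] hi [ 0.594 -0.088  0.097]
return_box 0.9 [120.0, 225.0, 208.0, 289.0] lo [0.439 0.541 0.015] hi [0.575 0.71  0.075]
return_box 0.64 [344.0, 280.0, 417.0, 339.0] lo [0.309 0.025 0.056] hi [0.437 0.186 0.075]
return_box 0.6 [255.0, 187.0, 335.0, 265.0] lo [0.483 0.221 0.   ] hi [0.626 0.391 0.187]
thermos 0.66 [447.0, 142.0, 519.0, 203.0] lo [ 0.622 -0.152  0.014] hi [ 0.687 -0.088  0.289]
yellow_bottle 0.74 [375.0, 230.0, 397.0, 251.0] lo [ 0.507  0.067 -0.001] hi [0.544 0.102 0.14 ]
cover 0.84 [344.0, 276.0, 418.0, 334.0] lo [0.313 0.024 0.063] hi [0.434 0.182 0.074]
cover 0.68 [120.0, 222.0, 197.0, 286.0] lo [0.443 0.55  0.063] hi [0.574 0.713 0.074]
cover 0.66 [264.0, 191.0, 334.0, 219.0] lo [0.586 0.215 0.069] hi [0.629 0.364 0.19 ]
cell0_mid 0.58 [429.0, 250.0, 445.0, 265.0] lo [ 0.469 -0.051  0.001] hi [ 0.494 -0.027  0.092]
cell0_mid 0
[... 732 characters left out ...]
llow_bottle 0.94 [327.0, 233.0, 348.0, 306.0] lo [0.509 0.06  0.004] hi [0.546 0.089 0.136]
glue_stick 0.75 [319.0, 293.0, 336.0, 345.0] lo [ 0.471 -0.057 -0.001] hi [ 0.495 -0.014  0.088]
cover 0.89 [212.0, 255.0, 292.0, 296.0] lo [0.314 0.017 0.063] hi [0.435 0.176 0.07 ]
cover 0.83 [351.0, 175.0, 358.0, 239.0] lo [0.583 0.207 0.067] hi [0.63  0.366 0.188]
cover 0.78 [271.0, 184.0, 315.0, 202.0] lo [0.444 0.54  0.008] hi [0.583 0.933 0.07 ]
cell0_mid 0.69 [388.0, 321.0, 401.0, 330.0] lo [ 0.561 -0.131  0.071] hi [ 0.573 -0.116  0.075]
cell0_mid 0.48 [378.0, 323.0, 390.0, 330.0] lo [ 0.545 -0.14   0.072] hi [ 0.558 -0.127  0.075]
0.8 -0.0187 [-5.74491586e-01 -3.08859963e+00 -2.19267690e-05]
```

View pics/top0.png

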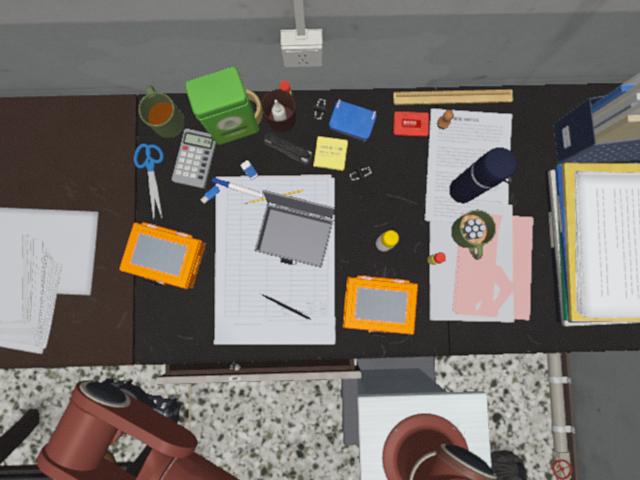

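View pics/side0.png

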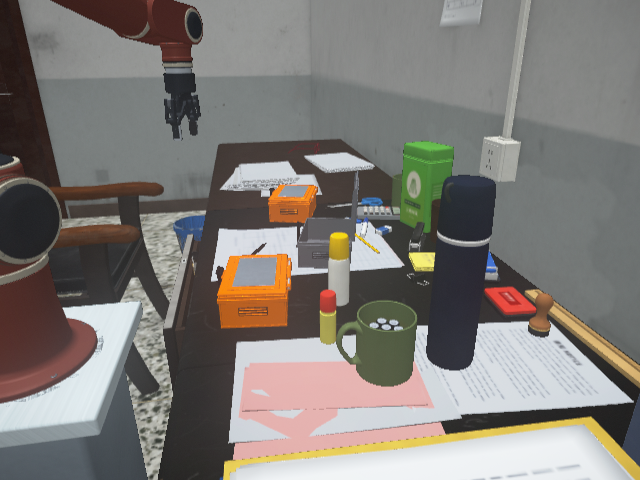

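Top view: the grey open box is at about (295,235), with its catch facing the robot at (288,262) and its cover upright behind. The mug is at (473,230) with its handle towards the robot at (477,252). The glue stick is at (437,258), the bottle at (388,240) and the thermos behind the mug. The side view agrees, and the two orange boxes are decoys. Next I'll measure these accurately.

Run:
```python
from h import *
from scipy.optimize import least_squares as LS
for c in("top","side"):
    d=eyes.get_image(c); W=cloud(d); P=W.reshape(-1,3); P=P[~np.isnan(P[:,0])]
    def box(x0,x1,y0,y1,z0,z1): return P[(P[:,0]>x0)&(P[:,0]<x1)&(P[:,1]>y0)&(P[:,1]<y1)&(P[:,2]>z0)&(P[:,2]<z1)]
    def circ(p,r=None):
        f=(lambda a:np.hypot(*(p[:,:2]-a[:2]).T)-(r or a[2]))
        return LS(f,[*p[:,:2].mean(0),.04],loss="soft_l1",f_scale=.002).x.round(4)
    m=box(.45,.61,-.19,-.07,.03,.11)
    rim=m[(m[:,2]>.091)]; print(c,"rim",len(rim),rim[:,2].max(), circ(rim))
    cup=m[(m[:,0]>.512)&(m[:,2]<.088)]; 
    h=m[m[:,0]<.505]; print("handle",len(h),h.min(0).round(4),h.max(0).round(4),h.mean(0).round(4), np.median(h,0).round(4))
    g=box(.45,.505,-.07,0,.02,.1); print("glue",circ(g,.0135)[:2])
    b=box(.49,.56,.04,.12,.02,.15); print("bottle",circ(b,.02)[:2])
    t=box(.61,.70,-.18,-.07,.03,.3); print("thermos",circ(t,.036)[:2])
    q=box(.46,.6,.2,.4,.058,.068); r=cv2.minAreaRect((q[:,:2]*1000).astype(np.float32)); print("boxrim",len(q),r)
    k=box(.45,.6,.2,.4,.069,.08); print("catch",len(k),k.mean(0).round(4))
    cv=box(.56,.66,.19,.4,.08,.2); print("cover",len(cv))
    A=np.c_[cv[:,1:],np.ones(len(cv))]; s=np.linalg.lstsq(A,cv[:,0],rcond=None)[0]; print("x=a y+b z+c",s.round(4),cv.min(0).round(3),cv.max(0).round(3))
```

```text
top rim 183 0.10220476808269541 [ 0.5497 -0.13    0.0412]
handle 109 [ 0.4759 -0.1419  0.0316] [ 0.5037 -0.1247  0.0924] [ 0.4899 -0.1334  0.0715] [ 0.4897 -0.133   0.0809]
glue [ 0.4822 -0.0412]
bottle [0.5278 0.0811]
thermos [ 0.6584 -0.1246]
boxrim 338 ((543.0490112304688, 308.2907409667969), (168.67019653320312, 130.0663604736328), 74.40396118164062)
catch 98 [0.5223 0.297  0.0748]
cover 806
x=a y+b z+c [0.2783 0.0585 0.519 ] [0.58 0.21 0.08] [0.634 0.368 0.194]
side rim 370 0.09573657422098841 [ 0.5518 -0.1338  0.0413]
handle 299 [ 0.478  -0.1462  0.03  ] [ 0.505  -0.1314  0.0895] [ 0.4888 -0.1406  0.0673] [ 0.4874 -0.1413  0.073 ]
glue [ 0.4842 -0.042 ]
bottle [0.5291 0.0821]
thermos [ 0.6312 -0.1806]
boxrim 216 ((546.1926879882812, 306.45458984375), (171.06797790527344, 131.7988739013672), 77.0597152709961)
catch 45 [0.5116 0.2897 0.0741]
cover 348
x=a y+b z+c [0.2694 0.0508 0.5258] [0.583 0.205 0.081] [0.636 0.367 0.189]
```

Call:
{"name": "jog_arm", "arguments": {"commands": [0,0,-0.5,0,0,0,85,0,0,-0.5,0,0,0,85,0,0,0,0,0,0,85]}}

```text
t: 1.27
tool_pos: [0.2254, 0.5845, 0.295]
tool_rot: [0.574, 3.087, 0.01]
contact_force: [-0.7, 0.3, -0.7]
opening: 0.0851
grip_force: 0.0
```

Run:
```python
from h import *
o=ctrl.get_obs(); print(o["t"],o["q"],o["tool_pos"],o["tool_rot"],o["contact_force"]); print(R.from_rotvec(o["tool_rot"]).as_matrix().round(3))
```

```text
1.275 [ 1.08403460e+00  2.21317816e-02  1.53891874e+00 -2.50706650e-07
  1.57419611e+00 -1.18984092e-01] [0.22537516 0.58447635 0.29504962] [0.57410463 3.08675027 0.00950871] [-0.72884298  0.32508608 -0.69930694]
[[-0.933  0.36   0.003]
 [ 0.36   0.933  0.006]
 [-0.001  0.006 -1.   ]]
```

```bash
cat >> h.py <<'E'
def frame(z,y):
    z=np.array(z,float); z/=np.linalg.norm(z); y=np.array(y,float); y-=z*(y@z); y/=np.linalg.norm(y)
    return R.from_matrix(np.c_[np.cross(y,z),y,z])
def lean(deg,az=0):  # tool deg below horizontal, heading az (deg)
    a,b=np.radians(deg),np.radians(az)
    return frame([np.cos(a)*np.cos(b),np.cos(a)*np.sin(b),-np.sin(a)],[-np.sin(b),np.cos(b),0])
def plan(wps,start=None,step=.9):
    """wps: (pos,R,grip,min_rows). prints rows, corrected for rounding"""
    o=ctrl.get_obs(); p,r=start or (o["tool_pos"],R.from_rotvec(o["tool_rot"]))
    p=np.array(p); rows=[]
    for P,Q,g,n0 in wps:
        P=np.array(P); tot=(r.inv()*Q).as_rotvec(); p0,r0=p.copy(),r
        n=max(n0,int(np.ceil(max(np.linalg.norm(P-p)/.06/step,np.abs(tot).max()/.1/step,1e-9))))
        for i in range(1,n+1):
            f=i/n; t=p0+(P-p0)*f; q=r0*R.from_rotvec(tot*f)
            s=np.clip((r.inv().apply(t-p)/.06).round(2),-1,1); w=np.clip(((r.inv()*q).as_rotvec()/.1).round(2),-1,1)
            p=p+r.apply(s*.06); r=r*R.from_rotvec(w*.1); rows.append([*s,*w,g])
    for i in range(0,len(rows),20): print(len(rows[i:i+20]),"["+", ".join(f"{x+0:g}" for k in rows[i:i+20] for x in k)+"]")
    return p,r
def log():
    import json; o=ctrl.get_obs(); open("log.jsonl","a").write(json.dumps([list(map(float,o[k])) for k in("q","tool_pos","tool_rot")])+"\n"); return o
E
python3 - <<'E'
from h import *
log(); o=ctrl.get_obs(); r0=R.from_rotvec(o["tool_rot"])
plan([((.40,-.1,.28),lean(75,0),85,0),((.385,-.137,.17),lean(35,3),40,3)])
E
```

```text
20 [-0.49, -0.69, 0.01, -0.03, -0.18, -0.26, 85, -0.47, -0.69, 0.02, -0.03, -0.19, -0.26, 85, -0.45, -0.71, 0.03, -0.03, -0.18, -0.27, 85, -0.43, -0.73, 0.03, -0.03, -0.18, -0.26, 85, -0.41, -0.73, 0.04, -0.03, -0.19, -0.26, 85, -0.39, -0.74, 0.05, -0.03, -0.18, -0.26, 85, -0.37, -0.76, 0.04, -0.03, -0.18, -0.26, 85, -0.35, -0.76, 0.06, -0.03, -0.19, -0.26, 85, -0.32, -0.77, 0.05, -0.03, -0.18, -0.27, 85, -0.31, -0.78, 0.06, -0.03, -0.19, -0.26, 85, -0.29, -0.79, 0.07, -0.03, -0.18, -0.26, 85, -0.26, -0.8, 0.06, -0.03, -0.18, -0.26, 85, -0.24, -0.8, 0.07, -0.03, -0.19, -0.26, 85, -0.22, -0.81, 0.07, -0.03, -0.18, -0.26, 85, 0.09, -0.08, 0.21, -0.04, -0.87, -0.06, 40, 0.11, -0.07, 0.21, -0.04, -0.87, -0.05, 40, 0.12, -0.08, 0.19, -0.04, -0.88, -0.06, 40, 0.15, -0.08, 0.18, -0.03, -0.87, -0.05, 40, 0.16, -0.08, 0.17, -0.04, -0.87, -0.06, 40, 0.17, -0.07, 0.16, -0.04, -0.87, -0.05, 40]
2 [0.18, -0.08, 0.13, -0.04, -0.88, -0.06, 40, 0.2, -0.08, 0.12, -0.04, -0.87, -0.05, 40]
```

Call:
{"name": "jog_arm", "arguments": {"commands": [-0.49,-0.69,0.01,-0.03,-0.18,-0.26,85,-0.47,-0.69,0.02,-0.03,-0.19,-0.26,85,-0.45,-0.71,0.03,-0.03,-0.18,-0.27,85,-0.43,-0.73,0.03,-0.03,-0.18,-0.26,85,-0.41,-0.73,0.04,-0.03,-0.19,-0.26,85,-0.39,-0.74,0.05,-0.03,-0.18,-0.26,85,-0.37,-0.76,0.04,-0.03,-0.18,-0.26,85]}}

```text
t: 2.15
tool_pos: [0.3119, 0.2391, 0.2841]
tool_rot: [0.275, 3.0, -0.006]
contact_force: [0.1, -0.3, 0.5]
opening: 0.0848
grip_force: 0.0
```

```bash
python3 -c "
from h import *
print(log()['q'])"
```

```text
[ 0.51951383 -0.64553526  2.08868381 -0.07707745  1.59478285 -0.87439131]
```

Call:
{"name": "jog_arm", "arguments": {"commands": [-0.35,-0.76,0.06,-0.03,-0.19,-0.26,85,-0.32,-0.77,0.05,-0.03,-0.18,-0.27,85,-0.31,-0.78,0.06,-0.03,-0.19,-0.26,85,-0.29,-0.79,0.07,-0.03,-0.18,-0.26,85,-0.26,-0.8,0.06,-0.03,-0.18,-0.26,85,-0.24,-0.8,0.07,-0.03,-0.19,-0.26,85,-0.22,-0.81,0.07,-0.03,-0.18,-0.26,85]}}

```text
t: 3.02
tool_pos: [0.3991, -0.103, 0.2783]
tool_rot: [-0.0, 2.883, -0.008]
contact_force: [0.1, 0.2, -0.6]
opening: 0.085
grip_force: 0.0
```

```bash
python3 -c "
from h import *
print(log()['q'])"
```

```text
[-0.51893191 -0.72434638  2.15384442  0.12331051  1.48402288 -2.08654471]
```

Call:
{"name": "jog_arm", "arguments": {"commands": [0.09,-0.08,0.21,-0.04,-0.87,-0.06,40,0.11,-0.07,0.21,-0.04,-0.87,-0.05,40,0.12,-0.08,0.19,-0.04,-0.88,-0.06,40,0.15,-0.08,0.18,-0.03,-0.87,-0.05,40,0.16,-0.08,0.17,-0.04,-0.87,-0.06,40,0.17,-0.07,0.16,-0.04,-0.87,-0.05,40,0.18,-0.08,0.13,-0.04,-0.88,-0.06,40,0.2,-0.08,0.12,-0.04,-0.87,-0.05,40]}}

```text
t: 4.03
tool_pos: [0.4134, -0.1608, 0.1989]
tool_rot: [-0.066, 2.215, 0.043]
contact_force: [0.7, -0.0, 0.8]
opening: 0.0401
grip_force: 0.0
```

Run:
```python
from h import *
import json
from scipy.optimize import least_squares as LS
o=log(); print(o["q"],o["tool_pos"]); print(R.from_rotvec(o["tool_rot"]).as_matrix().round(2))
D=[tuple(map(np.array,json.loads(l))) for l in open("log.jsonl")]
rz=lambda a:R.from_euler("z",a); ry=lambda a:R.from_euler("y",a)
def fk(x,q):
    A=rz(q[0]); p=A.apply([0,x[0],x[1]]); A=A*ry(q[1]); p=p+A.apply([0,0,x[2]]); A=A*ry(q[2]); p=p+A.apply([x[4],0,x[3]])
    A=A*rz(q[3])*ry(q[4]); p=p+A.apply([0,0,x[5]]); return p,A*rz(q[5])
res=lambda x:np.concatenate([fk(x,q)[0]-p for q,p,_ in D])
s=LS(res,[.07,.3,.4,.4,0,.3]); print(s.x.round(4),np.abs(s.fun).max())
for q,p,w in D: print((R.from_rotvec(w).inv()*fk(s.x,q)[1]).as_rotvec().round(3))
```

```text
[-1.03610888 -1.00921743  2.58397652  0.87220003  1.20096211 -2.84222239] [ 0.41337077 -0.1607637   0.19894813]
[[-0.6  -0.06  0.8 ]
 [-0.03  1.    0.05]
 [-0.8   0.01 -0.6 ]]
[0.0742 0.238  0.4264 0.6099 0.0957 0.2795] 5.631611010858961e-10
[-0.     0.    -1.571]
[ 0.     0.    -1.571]
[-0.     0.    -1.571]
[ 0.     0.    -1.571]
```

```bash
cat >> h.py <<'E'
from scipy.optimize import least_squares as LS
LO=np.array([-3.01,-1.01,.06,-1.02,.09,-3.14]); HI=np.array([3.01,2.22,2.58,4.17,2.62,3.14])
X=[.0742,.238,.4264,.6099,.0957,.2795]
def fk(q,x=X):
    c,s=np.cos(q),np.sin(q)
    rz=lambda i:np.array([[c[i],-s[i],0],[s[i],c[i],0],[0,0,1]]); ry=lambda i:np.array([[c[i],0,s[i]],[0,1,0],[-s[i],0,c[i]]])
    A=rz(0); p=A@[0,x[0],x[1]]; A=A@ry(1); p=p+A@[0,0,x[2]]; A=A@ry(2); p=p+A@[x[4],0,x[3]]
    A=A@rz(3)@ry(4); p=p+A@[0,0,x[5]]; return p,A@rz(5)@np.array([[0,-1,0],[1,0,0],[0,0,1.]])
def ik(p,r,q0=None,n=6,seed=0):
    """best bounded solution; returns q, err"""
    M=r.as_matrix(); rng=np.random.default_rng(seed); best=(None,9)
    f=lambda q:(lambda a:np.r_[(a[0]-p)*3,(a[1]-M).ravel()*.5])(fk(q))
    for k in range(n):
        s=np.clip(q0,LO+.01,HI-.01) if q0 is not None and k==0 else rng.uniform(LO,HI)
        if k and q0 is None: s[0]=np.arctan2(p[1],p[0])+rng.normal()*.3
        z=LS(f,s,bounds=(LO,HI),max_nfev=60); e=np.abs(z.fun).max()
        if e<best[1]: best=(z.x,e)
        if e<1e-4: break
    return best
E
python3 - <<'E'
from h import *
np.set_printoptions(precision=2,suppress=True)
G=np.array([.481,-.136,.058])
for flip in(0,1):
  for th in(30,40,50,60,70):
    for az in(3,):
      r=lean(th,az)*R.from_euler("z",np.pi*flip); p=G+r.apply([0,0,.0187])
      q,e=ik(p,r,n=10); print(flip,th,az,q,"%.4f"%e)
E
```

```text
0 30 3 [-0.78 -0.31  2.56  1.53  0.69  2.69] 0.0000
0 40 3 [-0.72 -0.37  2.51  1.14  0.62  3.1 ] 0.0000
0 50 3 [-0.65 -0.36  2.44  0.77  0.64 -2.8 ] 0.0000
0 60 3 [-0.58 -0.31  2.35  0.47  0.72 -2.5 ] 0.0000
0 70 3 [-0.52 -0.23  2.25  0.25  0.84 -2.29] 0.0000
1 30 3 [-0.78 -0.31  2.56  1.53  0.69 -0.45] 0.0000
1 40 3 [-0.72 -0.37  2.51  1.14  0.62 -0.04] 0.0000
1 50 3 [-0.65 -0.36  2.44  0.77  0.64  0.34] 0.0000
1 60 3 [-0.58 -0.31  2.35  0.47  0.72  0.64] 0.0000
1 70 3 [-0.52 -0.23  2.25  0.25  0.84  0.85] 0.0000
```

```bash
cat >> h.py <<'E'
G=np.array([.481,-.136,.058]); RM=R.from_euler("z",-86.5,degrees=True); OM=np.array([.535,-.133,0])
def gpose(th,flip,az=3.): 
    r=lean(th,az)*R.from_euler("z",np.pi*flip); return G+r.apply([0,0,.0187]),r
def tool_for(mouth,Rm,th,flip): # tool pose putting mug mouth centre at 'mouth' with mug rotation Rm
    p,r=gpose(th,flip); rel=RM.inv()*r; off=RM.inv().apply(p-OM)
    return mouth+Rm.apply(off-np.array([0,.016,.096])),Rm*rel
BC=np.array([.546,.307,0]); BX=np.array([.964,-.265,0]); BY=np.array([.265,.964,0])
E
cat > srch.py <<'E'
from h import *
np.set_printoptions(precision=2,suppress=True)
out=[]
for th in(45,60):
  for tilt in(135,):
    for dirn in np.radians([75,-105,45,105,165,-45]):     # world azimuth of mouth tipping
      for b in range(0,360,30):  # spin of mug about its axis
        k=np.array([-np.sin(dirn),np.cos(dirn),0])
        Rm=R.from_rotvec(k*np.radians(tilt))*R.from_euler("z",b,degrees=True)
        m=BC+np.array([0,0,.12])-.02*np.array([np.cos(dirn),np.sin(dirn),0])
        p,r=tool_for(m,Rm,th,0)
        a=r.apply([0,0,1])
        if a[2]>.25: continue
        g=p-.15*a
        q,e=ik(p,r,n=5)
        if e<1e-3: out.append((th,np.degrees(dirn).round(),b,a,q,g))
for o in out: print(*o)
E
timeout 570 python3 srch.py
```

```text
45 -105.0 120 [-0.27  0.95  0.15] [-0.03  0.6   1.63  1.51  1.9  -0.11] [0.63 0.18 0.16]
45 -105.0 150 [0.07 1.   0.02] [-0.06  0.3   1.95  1.59  1.57 -0.48] [0.55 0.17 0.19]
45 -105.0 180 [0.43 0.9  0.02] [ 0.    0.05  2.24  1.88  1.25 -0.95] [0.47 0.19 0.19]
45 -105.0 210 [0.7  0.7  0.14] [ 0.22  0.02  2.39  2.51  1.1  -1.69] [0.41 0.24 0.16]
45 45.0 300 [-0.56 -0.83  0.02] [ 0.58  0.89  1.06 -0.87  2.61 -2.17] [0.61 0.43 0.19]
45 165.0 30 [0.95 0.27 0.15] [ 0.35  0.03  2.39  3.23  1.   -1.09] [0.42 0.22 0.16]
45 165.0 60 [ 1.   -0.07  0.02] [ 0.65  0.03  2.26  4.06  0.99 -2.02] [0.41 0.3  0.19]
45 -45.0 180 [-0.96  0.24  0.15] [ 0.25  0.97  1.03  1.14  2.59 -0.04] [0.7  0.32 0.16]
45 -45.0 210 [-0.83  0.56  0.02] [ 0.13  0.75  1.29  1.12  2.32 -0.45] [0.67 0.25 0.19]
45 -45.0 240 [-0.57  0.82  0.02] [ 0.01  0.55  1.59  1.23  2.07 -0.83] [0.61 0.19 0.19]
45 -45.0 270 [-0.26  0.96  0.14] [-0.08  0.43  1.88  1.45  1.92 -1.26] [0.54 0.15 0.16]
```

```bash
cat > srch2.py <<'E'
from h import *
np.set_printoptions(precision=2,suppress=True)
th=50
for yaw0 in(-86.5,-65,-45):
 for dirn,b,tilt in((-105,195,135),(-105,210,135),(-105,200,150),(-90,200,140),(-120,215,140),(-105,215,150)):
  d=np.radians(dirn); k=np.array([-np.sin(d),np.cos(d),0])
  R1=R.from_rotvec(k*np.radians(tilt))*R.from_euler("z",b,degrees=True); R0=R.from_euler("z",yaw0,degrees=True)
  rv=(R0.inv()*R1).as_rotvec(); q=np.array([0.1,0,2.3,1.2,.8,-2]); qs=[];es=[]; us=[]
  for f in np.linspace(0,1,9):
    Rm=R0*R.from_rotvec(rv*f); u=Rm.apply([0,0,1])
    m=BC+np.array([0,0,.23*(1-f)+.115*f])-.02*np.array([np.cos(d),np.sin(d),0])*f
    p,r=tool_for(m,Rm,th,0); q,e=ik(p,r,q,n=1 if qs else 4); qs.append(q); es.append(e); us.append((np.degrees(np.arccos(u[2])).round(),np.degrees(np.arctan2(u[1],u[0])).round()))
  print(yaw0,dirn,b,tilt,"ang",np.linalg.norm(rv).round(2),"err",max(es).round(4),"max step",np.abs(np.diff(qs,axis=0)).max().round(2),qs[0],qs[-1],r.apply([0,0,1]),us[2:8:2])
E
timeout 570 python3 srch2.py
```

```text
-86.5 -105 195 135 ang 2.54 err 0.0 max step 0.4 [ 0.59 -0.35  2.18 -0.5   0.75 -0.77] [ 0.08  0.09  2.31  2.19  1.26 -1.34] [0.55 0.82 0.15] [(np.float64(35.0), np.float64(-71.0)), (np.float64(70.0), np.float64(-76.0)), (np.float64(104.0), np.float64(-85.0))]
-86.5 -105 210 135 ang 2.48 err 0.0 max step 0.48 [ 0.59 -0.35  2.18 -0.5   0.75 -0.77] [ 0.2   0.13  2.36  2.49  1.25 -1.72] [0.66 0.72 0.22] [(np.float64(35.0), np.float64(-77.0)), (np.float64(69.0), np.float64(-82.0)), (np.float64(103.0), np.float64(-89.0))]
-86.5 -105 200 150 ang 2.72 err 0.0 max step 0.49 [ 0.59 -0.35  2.18 -0.5   0.75 -0.77] [ 0.12  0.32  2.28  2.44  1.57 -1.51] [0.57 0.72 0.4 ] [(np.float64(39.0), np.float64(-71.0)), (np.float64(77.0), np.float64(-76.0)), (np.float64(115.0), np.float64(-83.0))]
-86.5 -90 200 140 ang 2.59 err 0.0 max step 0.42 [ 0.59 -0.35  2.18 -0.5   0.75 -0.77] [-0.05  0.28  2.11  1.83  1.6  -1.06] [0.21 0.96 0.2 ] [(np.float64(36.0), np.float64(-57.0)), (np.float64(72.0), np.float64(-62.0)), (np.float64(107.0), np.float64(-70.0))]
-86.5 -120 215 140 ang 2.54 err 0.0 max step 1.13 [ 0.
[... 3127 characters left out ...]
 2.23  0.53  0.81 -2.45] [ 0.59  0.39  2.23  3.35  1.48 -2.37] [0.85 0.32 0.41] [(np.float64(37.0), np.float64(-75.0)), (np.float64(74.0), np.float64(-82.0)), (np.float64(110.0), np.float64(-93.0))]
-45 -105 215 150 ang 2.81 err 0.0 max step 0.32 [ 0.17 -0.43  2.23  0.53  0.81 -2.45] [ 0.27  0.37  2.29  2.74  1.6  -1.8 ] [0.66 0.59 0.45] [(np.float64(39.0), np.float64(-59.0)), (np.float64(78.0), np.float64(-65.0)), (np.float64(117.0), np.float64(-74.0))]srch2.py:12: RuntimeWarning: invalid value encountered in arccos
  p,r=tool_for(m,Rm,th,0); q,e=ik(p,r,q,n=1 if qs else 4); qs.append(q); es.append(e); us.append((np.degrees(np.arccos(u[2])).round(),np.degrees(np.arctan2(u[1],u[0])).round()))
```

```bash
cat > srch3.py <<'E'
from h import *
np.set_printoptions(precision=3,suppress=True)
th=45
p,r=gpose(th,0); print("grasp",p,ik(p,r,np.array([-.69,-.37,2.48,.95,.63,-3.0]),n=1))
pp=p-.09*r.apply([0,0,1])+[0,0,.0]; print("pre",pp,ik(pp,r,np.array([-.69,-.5,2.5,.95,.63,-3.0]),n=3))
for dirn,b,tilt,mz in((-105,200,135,.13),(-105,210,135,.13),(-110,215,135,.13),(-115,220,135,.13),(-105,200,145,.13)):
  d=np.radians(dirn); k=np.array([-np.sin(d),np.cos(d),0])
  R1=R.from_rotvec(k*np.radians(tilt))*R.from_euler("z",b,degrees=True)
  m=BC+np.array([0,0,mz])-.015*np.array([np.cos(d),np.sin(d),0])
  p,r=tool_for(m,R1,th,0); a=r.apply([0,0,1])
  print(dirn,b,tilt,ik(p,r,np.array([.1,.1,2.3,2.3,1.2,-1.4]),n=2),"a",a); print([p-s*a for s in(0,.09,.19,.28)])
E
python3 srch3.py
```

```text
grasp [ 0.494 -0.135  0.045] (array([-0.682, -0.369,  2.474,  0.948,  0.623, -2.986]), np.float64(2.878947080731109e-14))
pre [ 0.431 -0.139  0.108] (array([-0.836, -0.778,  2.58 ,  0.744,  0.943, -2.792]), np.float64(0.006767288586660536))
-105 200 135 (array([ 0.118, -0.047,  2.377,  2.24 ,  1.099, -1.377]), np.float64(3.422072625269834e-10)) a [0.623 0.777 0.088]
[array([0.519, 0.333, 0.199]), array([0.463, 0.263, 0.191]), array([0.401, 0.185, 0.183]), array([0.345, 0.115, 0.175])]
-105 210 135 (array([ 0.211, -0.019,  2.405,  2.49 ,  1.087, -1.662]), np.float64(1.6157550852824443e-09)) a [0.7   0.699 0.143]
[array([0.513, 0.339, 0.195]), array([0.45 , 0.276, 0.182]), array([0.38 , 0.206, 0.168]), array([0.317, 0.144, 0.155])]
-110 215 135 (array([ 0.388,  0.062,  2.394,  2.918,  1.111, -2.057]), np.float64(4.8433479449272454e-15)) a [0.811 0.546 0.21 ]
[array([0.512, 0.349, 0.189]), array([0.439, 0.3  , 0.171]), array([0.358, 0.246, 0.15 ]), array([0.285, 0.196, 0.131])]
-115 220 135 (array([ 0.556,  0.201,  2.321,  3.294,  1.247, -2.391]), np.float64(4.996003610813204e-16)) a [0.881 0.379 0.285]
[array([0.514, 0.36 , 0.183]), array([0.435, 0.326, 0.158]), array([0.346, 0.288, 0.129]), array([0.267, 0.254, 0.104])]
-105 200 145 (array([ 0.108,  0.097,  2.357,  2.365,  1.318, -1.436]), np.float64(3.0742075551870585e-13)) a [0.615 0.749 0.245]
[array([0.516, 0.321, 0.199]), array([0.461, 0.254, 0.177]), array([0.399, 0.179, 0.152]), array([0.344, 0.112, 0.13 ])]
```

Run:
```python
from h import *
np.set_printoptions(precision=3,suppress=True)
p,r=gpose(45,0)
for pre in((.455,-.137,.13),(.465,-.137,.125),(.475,-.137,.13)): print(pre,ik(np.array(pre),r,np.array([-.69,-.5,2.5,.95,.63,-2.95]),n=3))
plan([((.47,-.137,.13),r,40,4),(p,r,40,4)])
```

```text
(0.455, -0.137, 0.13) (array([-0.772, -0.74 ,  2.528,  0.725,  0.9  , -2.727]), np.float64(1.3821469968533506e-08))
(0.465, -0.137, 0.125) (array([-0.749, -0.686,  2.51 ,  0.735,  0.859, -2.735]), np.float64(2.3666901771690618e-11))
(0.475, -0.137, 0.13) (array([-0.726, -0.655,  2.484,  0.73 ,  0.84 , -2.718]), np.float64(4.499900452259453e-12))
8 [0.08, 0.08, 0.37, 0.03, 0.35, 0, 40, 0.08, 0.08, 0.37, 0.03, 0.35, 0.01, 40, 0.06, 0.09, 0.37, 0.04, 0.35, 0, 40, 0.04, 0.08, 0.37, 0.03, 0.35, 0.01, 40, 0.18, 0, 0.32, 0, 0, 0, 40, 0.18, 0.01, 0.32, 0, 0, 0, 40, 0.18, 0, 0.33, 0, 0, 0, 40, 0.18, 0, 0.32, 0, 0, 0, 40]
```

Call:
{"name": "jog_arm", "arguments": {"commands": [0.08,0.08,0.37,0.03,0.35,0,40,0.08,0.08,0.37,0.03,0.35,0.01,40,0.06,0.09,0.37,0.04,0.35,0,40,0.04,0.08,0.37,0.03,0.35,0.01,40,0,0,0,0,0,0,40]}}

```text
t: 4.65
tool_pos: [0.4696, -0.1349, 0.1274]
tool_rot: [-0.064, 2.361, 0.031]
contact_force: [0.5, 0.8, -0.2]
opening: 0.0401
grip_force: 0.0
```

Run:
```python
from h import *
d=eyes.get_image("wrist"); save(d,"w1")
W=cloud(d).reshape(-1,3); W=W[~np.isnan(W[:,0])]
h=W[(W[:,0]>.47)&(W[:,0]<.503)&(W[:,1]>-.2)&(W[:,1]<-.09)&(W[:,2]>.02)&(W[:,2]<.11)]
print(len(h),h.min(0),h.max(0),np.median(h,0))
o=log(); print(o["q"],o["tool_pos"])
p,r=gpose(45,0); plan([(p,r,40,4)])
```

```text
2487 [ 0.47491068 -0.14271564  0.0228508 ] [ 0.50290498 -0.12489426  0.08987512] [ 0.48055428 -0.1356071   0.07188016]
[-0.73499054 -0.67382088  2.49593023  0.72653595  0.85500396 -2.718557  ] [ 0.46961434 -0.13562856  0.12854215]
4 [0.17, 0, 0.32, 0.01, -0.01, 0, 40, 0.18, -0.01, 0.32, 0, -0.01, 0, 40, 0.17, 0, 0.32, 0.01, -0.01, 0, 40, 0.18, -0.01, 0.32, 0.01, 0, 0, 40]
```

View pics/w1.png

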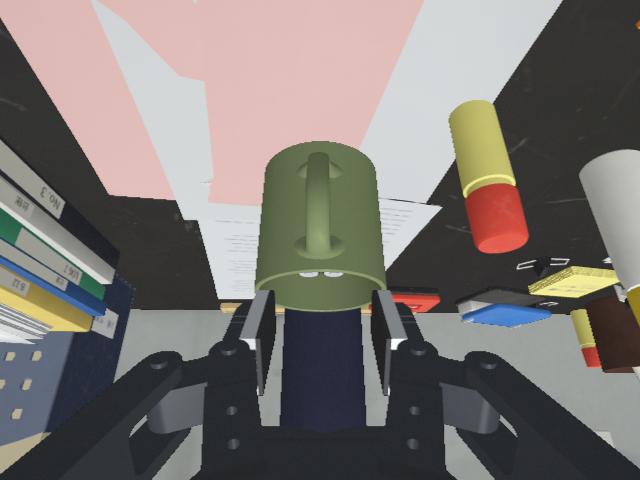

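The wrist view (upside down) shows the handle at about x = 318, centred between the open fingers, with the glue stick well clear to the side. I'll move in and grip.

Call:
{"name": "jog_arm", "arguments": {"commands": [0.17,0,0.32,0.01,-0.01,0,40,0.18,-0.01,0.32,0,-0.01,0,40,0.17,0,0.32,0.01,-0.01,0,40,0.18,-0.01,0.32,0.01,0,0,40,0,0,0,0,0,0,40,0,0,0,0,0,0,0,0,0,0,0,0,0,0,0,0,0,0,0,0,0,0,0,0,0,0,0,0,0,0,0,0,0,0], "newtons": 90}}

```text
$.commands: bad value
```

```bash
cat > pour.py <<'E'
from h import *
np.set_printoptions(precision=3,suppress=True)
o=log(); P0=o["tool_pos"]; r0=R.from_rotvec(o["tool_rot"]); print(P0,o["opening"],o["grip_force"],o["contact_force"])
rel=RM.inv()*r0; off=RM.inv().apply(P0-OM)
def tf(m,Rm): return m+Rm.apply(off-np.array([0,.016,.096])),Rm*rel
Ry0=R.from_euler("z",-65,degrees=True); d=np.radians(-105); k=np.array([-np.sin(d),np.cos(d),0])
R1=R.from_rotvec(k*np.radians(140))*R.from_euler("z",200,degrees=True)
mid=BC-.006*BX+.015*BY
W=[(P0+[0,0,.02],r0,0,3),(P0+[-.01,0,.17],r0,0,0),(*tf(np.array([.50,.12,.285]),R.from_euler("z",-72,degrees=True)),0,0),(*tf(mid+[0,0,.25],Ry0),0,0)]
rv=(Ry0.inv()*R1).as_rotvec()
for f in np.linspace(0,1,8)[1:]: W.append((*tf(mid+[0,0,.25*(1-f)+.115*f],Ry0*R.from_rotvec(rv*f)),0,4))
q=o["q"]; a=P0; ra=r0; 
for w in W:
    rvv=(ra.inv()*w[1]).as_rotvec()
    for s in np.linspace(0,1,5)[1:]:
        q2,e=ik(a+(w[0]-a)*s,ra*R.from_rotvec(rvv*s),q,n=1)
        if e>1e-3 or np.abs(q2-q).max()>.35 or min((q2-LO).min(),(HI-q2).min())<.03: print("!",e,q2,np.abs(q2-q).max())
        q=q2
    a,ra=w[0],w[1]; print(w[0],q)
plan(W)
E
python3 pour.py
```

```text
[ 0.47  -0.136  0.129] 0.04011989061019789 0.0 [-0.017  0.36  -0.278]
[ 0.47  -0.136  0.149] [-0.735 -0.71   2.48   0.698  0.895 -2.674]
[ 0.46  -0.136  0.299] [-0.758 -0.868  2.31   0.59   1.171 -2.467]
! 0.01819021557923739 [-0.511 -1.01   2.35   0.499  1.222 -2.298] 0.14182238942986858
! 0.037660627085287446 [-0.335 -1.01   2.333  0.421  1.213 -2.181] 0.17598238099534563
! 0.042195839728577655 [-0.138 -1.01   2.322  0.328  1.18  -2.044] 0.19622925957298834
[0.422 0.096 0.318] [-0.138 -1.01   2.322  0.328  1.18  -2.044]
! 0.007543523765380755 [ 0.024 -1.01   2.353  0.251  1.066 -1.922] 0.16218405291741023
[0.47  0.29  0.283] [ 0.41  -0.657  2.226  0.021  0.791 -1.598]
[0.473 0.286 0.267] [ 0.247 -0.639  2.242  0.429  0.858 -1.672]
[0.477 0.282 0.249] [ 0.095 -0.588  2.274  0.787  0.95  -1.707]
[0.48  0.276 0.229] [-0.027 -0.501  2.317  1.094  1.047 -1.706]
[0.482 0.272 0.207] [-0.11  -0.376  2.362  1.37   1.14  -1.682]
[0.483 0.268 0.183] [-0.151 -0.215  2.401  1.631  1.23  -1.647]
[0.483 0.265 0.159] [-0.142 -0.026  2.425  1.896  1.325 -1.596]
[0.481 0.265 0.133] [-0.076  0.171  2
[... 1022 characters left out ...]
8, 0.03, -0.47, 0.12, 0.82, 0, 0, -0.09, 0.04, -0.47, 0.13, 0.82, 0, -0.02, -0.09, 0.03, -0.48, 0.12, 0.82, 0, -0.02, -0.09, 0.02, -0.47, 0.13, 0.82, 0, -0.02, -0.09, 0.03, -0.48, 0.13, 0.82, 0, -0.03, -0.09, 0.02, -0.47, 0.13, 0.82, 0, -0.04, -0.09, 0.01, -0.48, 0.12, 0.82, 0, -0.05, -0.09, 0.01, -0.47, 0.13, 0.82, 0, -0.05, -0.08, 0.01, -0.47, 0.12, 0.82, 0, -0.06, -0.09, 0.01, -0.47, 0.13, 0.82, 0, -0.06, -0.08, 0, -0.48, 0.12, 0.82, 0, -0.07, -0.08, -0.01, -0.47, 0.13, 0.82, 0, -0.07, -0.08, 0, -0.48, 0.13, 0.82, 0, -0.08, -0.07, -0.01, -0.47, 0.13, 0.82, 0]
3 [-0.08, -0.06, -0.01, -0.48, 0.12, 0.82, 0, -0.09, -0.06, -0.02, -0.47, 0.13, 0.82, 0, -0.09, -0.05, -0.02, -0.47, 0.12, 0.82, 0]
```

Call:
{"name": "jog_arm", "arguments": {"commands": [0.17,0,0.32,0.01,-0.01,0,40,0.18,-0.01,0.32,0,-0.01,0,40,0.17,0,0.32,0.01,-0.01,0,40,0.18,-0.01,0.32,0.01,0,0,40,0,0,0,0,0,0,40,0,0,0,0,0,0,0,0,0,0,0,0,0,0,0,0,0,0,0,0,0,0,0,0,0,0,0,0,0,0,0,0,0,0,0], "newtons": 90}}

```text
t: 5.95
tool_pos: [0.4957, -0.1374, 0.048]
tool_rot: [-0.061, 2.351, 0.02]
contact_force: [-4.8, -0.3, 6.6]
opening: 0.0102
grip_force: 88.3
```

```bash
sed -i 's/\[-.01,0,.17\]/[0,0,.165]/; s/\[.50,.12,.285\]/[.565,.1,.265]/' pour.py; python3 pour.py
```

```text
[ 0.496 -0.137  0.048] 0.01024050220575796 88.29089106984611 [-4.836 -0.33   6.57 ]
[ 0.496 -0.137  0.068] [-0.684 -0.43   2.469  0.883  0.66  -2.904]
[ 0.496 -0.137  0.213] [-0.684 -0.699  2.367  0.63   0.934 -2.548]
[0.513 0.081 0.217] [-0.162 -0.734  2.379  0.45   0.814 -2.233]
[0.495 0.298 0.202] [ 0.408 -0.503  2.27   0.018  0.585 -1.6  ]
[0.484 0.317 0.189] [ 0.326 -0.481  2.277  0.441  0.641 -1.681]
[0.477 0.335 0.183] [ 0.243 -0.44   2.294  0.826  0.721 -1.729]
[0.476 0.347 0.183] [ 0.17  -0.378  2.316  1.169  0.817 -1.739]
[0.479 0.353 0.186] [ 0.116 -0.292  2.339  1.478  0.92  -1.714]
[0.487 0.352 0.189] [ 0.086 -0.184  2.359  1.766  1.027 -1.66 ]
[0.498 0.343 0.187] [ 0.085 -0.06   2.371  2.044  1.135 -1.575]
[0.511 0.329 0.18 ] [ 0.115  0.069  2.373  2.319  1.236 -1.452]
20 [-0.08, 0, -0.08, 0, 0, 0, 0, -0.08, 0, -0.08, 0, 0, 0, 0, -0.08, 0, -0.07, 0, 0, 0, 0, -0.57, 0, -0.57, 0, 0, 0, 0, -0.57, -0.01, -0.57, 0, 0, 0, 0, -0.57, 0, -0.57, 0, 0, 0, 0, -0.08, 0.72, 0.06, -0.36, 0, -0.36, 0, -0.1, 0.72, 0.08, -0.36, 0, -0.35, 0, -0.13, 0.71, 0.11, -0.36, -0.01, -0.36, 0, -0.1
[... 699 characters left out ...]
0.82, 0, 0.03, 0.03, 0.04, -0.47, 0.13, 0.82, 0, 0, 0.02, 0.02, -0.47, 0.13, 0.82, 0, -0.01, 0.03, 0.02, -0.46, 0.13, 0.83, 0, 0, 0.02, 0.02, -0.47, 0.13, 0.82, 0, 0.01, 0.03, 0.02, -0.47, 0.13, 0.82, 0, -0.03, 0.02, 0, -0.47, 0.13, 0.82, 0, -0.03, 0.02, 0.01, -0.46, 0.13, 0.83, 0, -0.03, 0.02, 0, -0.47, 0.14, 0.82, 0, -0.02, 0.02, 0.01, -0.47, 0.13, 0.82, 0, -0.05, 0.02, -0.01, -0.47, 0.13, 0.82, 0, -0.05, 0.03, -0.01, -0.46, 0.13, 0.83, 0, -0.05, 0.04, -0.01, -0.47, 0.13, 0.82, 0, -0.05, 0.04, -0.01, -0.47, 0.13, 0.82, 0]
4 [-0.07, 0.04, -0.02, -0.47, 0.13, 0.82, 0, -0.07, 0.04, -0.03, -0.47, 0.13, 0.83, 0, -0.07, 0.06, -0.02, -0.46, 0.13, 0.82, 0, -0.06, 0.06, -0.02, -0.47, 0.13, 0.83, 0]
```

Call:
{"name": "jog_arm", "arguments": {"commands": [-0.08,0,-0.08,0,0,0,0,-0.08,0,-0.08,0,0,0,0,-0.08,0,-0.07,0,0,0,0,-0.57,0,-0.57,0,0,0,0,-0.57,-0.01,-0.57,0,0,0,0,-0.57,0,-0.57,0,0,0,0,0,0,0,0,0,0,0]}}

```text
t: 6.82
tool_pos: [0.4968, -0.1383, 0.2183]
tool_rot: [-0.064, 2.345, 0.014]
contact_force: [0.3, 0.0, -3.8]
opening: 0.01
grip_force: 88.1
```

Run:
```python
from h import *
o=log(); print(o["tool_pos"],o["grip_force"],o["contact_force"],o["opening"])
d=eyes.get_image("side"); save(d,"s1")
```

```text
[ 0.49680619 -0.13832196  0.21829224] 88.05538806453114 [ 0.29359551  0.00939448 -3.81443548] 0.010000793189580397
```

View pics/s1.png

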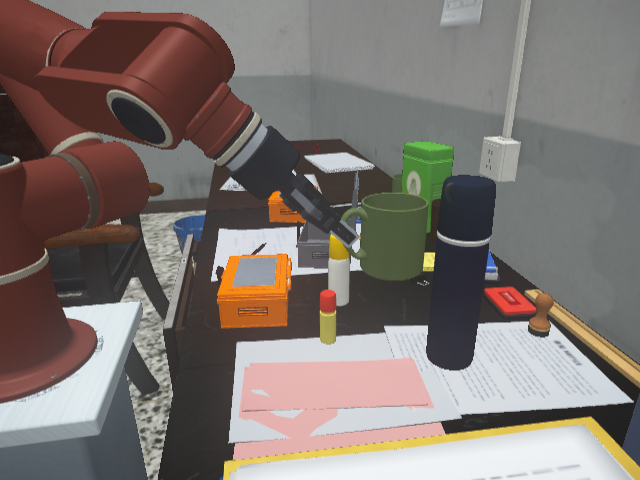

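The mug is held level and clear of the desk, and the thermos, bottle and glue stick have not moved. At the pour I'll use 135° with the mouth slightly higher, to keep the wrist clear of the orange box.

```bash
cat > p2.py <<'E'
import re
s=open("pour.py").read()
s=s.replace("140","135").replace(".115*f",".125*f").replace("rel=RM","LIFT=P0-[0,0,.170]\nrel=RM").replace("apply(P0-OM)","apply(LIFT-OM)")
s=s.replace("W=[(P0+[0,0,.02],r0,0,3),(P0+[0,0,.165],r0,0,0),","W=[")
open("pour2.py","w").write(s)
E
python3 p2.py; python3 pour2.py
```

```text
[ 0.495 -0.137  0.214] 0.010258532111373132 88.00932226586156 [-0.99  -0.979 -5.045]
[0.513 0.081 0.213] [-0.162 -0.732  2.385  0.452  0.806 -2.239]
[0.495 0.298 0.198] [ 0.409 -0.499  2.275  0.015  0.576 -1.6  ]
[0.483 0.319 0.186] [ 0.342 -0.478  2.279  0.402  0.625 -1.642]
[0.476 0.338 0.183] [ 0.272 -0.445  2.292  0.765  0.69  -1.665]
[0.475 0.352 0.185] [ 0.207 -0.397  2.312  1.099  0.767 -1.662]
[0.478 0.36  0.19 ] [ 0.156 -0.332  2.335  1.406  0.849 -1.631]
[0.487 0.359 0.195] [ 0.123 -0.249  2.357  1.696  0.933 -1.577]
[0.499 0.351 0.197] [ 0.113 -0.151  2.375  1.975  1.017 -1.499]
[0.513 0.337 0.193] [ 0.13  -0.044  2.386  2.249  1.096 -1.393]
20 [-0.07, 0.72, 0.07, -0.36, 0, -0.36, 0, -0.09, 0.72, 0.09, -0.36, -0.01, -0.35, 0, -0.12, 0.71, 0.12, -0.36, 0, -0.36, 0, -0.14, 0.7, 0.14, -0.36, 0, -0.36, 0, -0.17, 0.69, 0.17, -0.36, 0, -0.35, 0, -0.08, 0.71, 0.15, -0.17, 0, -0.17, 0, -0.09, 0.7, 0.15, -0.18, 0, -0.17, 0, -0.1, 0.7, 0.17, -0.17, -0.01, -0.18, 0, -0.12, 0.7, 0.18, -0.17, 0, -0.17, 0, -0.13, 0.69, 0.2, -0.17, 0, -0.17, 0, 0.04, 0.1, 0.03, -0.43, 0.13, 0.82, 0, 0.05
[... 383 characters left out ...]
, 0.13, 0.82, 0, 0.03, 0.04, 0.03, -0.43, 0.13, 0.83, 0, 0, 0.04, 0.02, -0.43, 0.13, 0.82, 0, -0.01, 0.04, 0.02, -0.43, 0.12, 0.82, 0, 0.01, 0.03, 0.02, -0.43, 0.13, 0.82, 0, 0, 0.04, 0.02, -0.43, 0.13, 0.82, 0, -0.03, 0.03, 0.01, -0.43, 0.13, 0.82, 0, -0.02, 0.03, 0, -0.43, 0.12, 0.82, 0, -0.02, 0.04, 0.01, -0.43, 0.13, 0.82, 0, -0.02, 0.04, 0.01, -0.44, 0.13, 0.82, 0, -0.05, 0.03, -0.01, -0.43, 0.13, 0.82, 0, -0.05, 0.04, 0, -0.43, 0.12, 0.82, 0, -0.04, 0.05, -0.01, -0.43, 0.13, 0.82, 0, -0.04, 0.04, 0, -0.43, 0.12, 0.82, 0, -0.07, 0.05, -0.02, -0.43, 0.13, 0.82, 0, -0.06, 0.05, -0.02, -0.43, 0.12, 0.82, 0, -0.06, 0.06, -0.01, -0.43, 0.13, 0.83, 0, -0.06, 0.07, -0.02, -0.42, 0.13, 0.82, 0]
```

Call:
{"name": "jog_arm", "arguments": {"commands": [-0.07,0.72,0.07,-0.36,0,-0.36,0,-0.09,0.72,0.09,-0.36,-0.01,-0.35,0,-0.12,0.71,0.12,-0.36,0,-0.36,0,-0.14,0.7,0.14,-0.36,0,-0.36,0,-0.17,0.69,0.17,-0.36,0,-0.35,0,-0.08,0.71,0.15,-0.17,0,-0.17,0,-0.09,0.7,0.15,-0.18,0,-0.17,0,-0.1,0.7,0.17,-0.17,-0.01,-0.18,0,-0.12,0.7,0.18,-0.17,0,-0.17,0,-0.13,0.69,0.2,-0.17,0,-0.17,0,0,0,0,0,0,0,0]}}

```text
t: 8.25
tool_pos: [0.4913, 0.3004, 0.1916]
tool_rot: [-0.507, 2.317, 0.207]
contact_force: [0.5, -0.2, -3.8]
opening: 0.0097
grip_force: 88.5
```

Run:
```python
from h import *
o=log(); print(o["tool_pos"],o["grip_force"],o["opening"])
d=eyes.get_image("top"); W=cloud(d).reshape(-1,3); W=W[~np.isnan(W[:,0])]
t=W[(W[:,2]>.235)&(W[:,2]<.27)&(W[:,0]>.49)&(W[:,0]<.62)&(W[:,1]>.24)&(W[:,1]<.4)]
print(len(t)); print(LS(lambda a:np.hypot(*(t[:,:2]-a[:2]).T)-.041,[.55,.31],loss="soft_l1",f_scale=.002).x, np.percentile(t[:,2],[5,50,95]))
```

```text
[0.49134104 0.30038217 0.19156104] 88.45034188649151 0.009713294404513396
195
[0.54107724 0.32696277] [0.23531331 0.23754895 0.24075121]
```

Call:
{"name": "jog_arm", "arguments": {"commands": [0.04,0.1,0.03,-0.43,0.13,0.82,0,0.05,0.09,0.03,-0.43,0.12,0.82,0,0.05,0.09,0.04,-0.43,0.13,0.82,0,0.06,0.08,0.04,-0.43,0.13,0.82,0,0.03,0.07,0.03,-0.43,0.13,0.82,0,0.04,0.08,0.03,-0.43,0.12,0.82,0,0.04,0.06,0.04,-0.43,0.13,0.82,0,0.05,0.06,0.04,-0.43,0.13,0.82,0,0.02,0.05,0.03,-0.43,0.13,0.82,0,0.02,0.05,0.02,-0.43,0.12,0.82,0]}}

```text
t: 9.55
tool_pos: [0.4744, 0.3436, 0.1806]
tool_rot: [0.284, 2.476, 1.1]
contact_force: [-0.2, 0.6, -3.2]
opening: 0.01
grip_force: 88.6
```

Call:
{"name": "jog_arm", "arguments": {"commands": [0.02,0.05,0.04,-0.43,0.13,0.82,0,0.03,0.04,0.03,-0.43,0.13,0.83,0,0,0.04,0.02,-0.43,0.13,0.82,0,-0.01,0.04,0.02,-0.43,0.12,0.82,0,0.01,0.03,0.02,-0.43,0.13,0.82,0,0,0.04,0.02,-0.43,0.13,0.82,0,-0.03,0.03,0.01,-0.43,0.13,0.82,0,-0.02,0.03,0,-0.43,0.12,0.82,0,-0.02,0.04,0.01,-0.43,0.13,0.82,0,-0.02,0.04,0.01,-0.44,0.13,0.82,0,-0.05,0.03,-0.01,-0.43,0.13,0.82,0,-0.05,0.04,0,-0.43,0.12,0.82,0,-0.04,0.05,-0.01,-0.43,0.13,0.82,0,-0.04,0.04,0,-0.43,0.12,0.82,0,-0.07,0.05,-0.02,-0.43,0.13,0.82,0,-0.06,0.05,-0.02,-0.43,0.12,0.82,0,-0.06,0.06,-0.01,-0.43,0.13,0.83,0,-0.06,0.07,-0.02,-0.42,0.13,0.82,0,0,0,0,0,0,0,0]}}

```text
t: 11.92
tool_pos: [0.5129, 0.336, 0.1897]
tool_rot: [-1.528, -1.169, -2.019]
contact_force: [0.1, 0.9, -3.1]
opening: 0.0099
grip_force: 89.2
```

Run:
```python
from h import *
o=log(); print(o["t"],o["tool_pos"],o["grip_force"],o["contact_force"],o["opening"],o["q"])
a=eyes.get_image("side"); b=eyes.get_image("top")
c=np.hstack([cv2.resize(a["image"][130:330,200:440],(480,400)),cv2.resize(b["image"][170:290,230:440],(320,183*1)).repeat(1,0) if 0 else cv2.resize(b["image"][180:280,240:320],(320,400))])
cv2.imwrite("pics/p1.png",c[...,::-1])
for n in range(1):
    print([(round(r["p"],2),list(map(int,r["bbox"]))) for r in nets.silhouettes("top","cell0_mid")])
```

```text
11.925 [0.51287235 0.33599881 0.18970014] 89.16212011536118 [ 0.08825583  0.86254751 -3.08088516] 0.009944831090864482 [ 0.12888509 -0.03886237  2.38728015  2.25167214  1.09538168 -1.39422697]
[(0.66, [266, 181, 336, 217]), (0.55, [295, 236, 308, 243])]
```

View pics/p1.png

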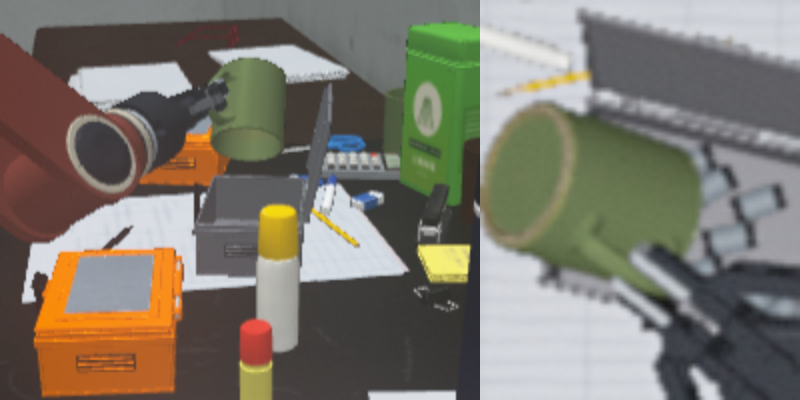

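The side view shows the mug inverted above the grey box, and the top view shows several cells inside it. I'll shake the mug briefly and then bring it back upright.

Call:
{"name": "jog_arm", "arguments": {"commands": [0.3,0,0.3,0,0,0,0,-0.3,0,-0.3,0,0,0,0,0.3,0,0.3,0,0,0,0,-0.3,0,-0.3,0,0,0,0,0,0,0,0,0,0,0]}}

```text
t: 12.7
tool_pos: [0.5126, 0.3365, 0.1907]
tool_rot: [-1.524, -1.169, -2.02]
contact_force: [0.5, 0.2, -2.4]
opening: 0.0103
grip_force: 89.2
```

```bash
cat > back.py <<'E'
from h import *
np.set_printoptions(precision=3,suppress=True)
o=log(); P=o["tool_pos"]; r=R.from_rotvec(o["tool_rot"]); print(o["contact_force"])
# grasp relation: measured at grasp time
Pg=np.array([.4957,-.1374,.048]); rg=R.from_rotvec([-.061,2.351,.020])
rel=RM.inv()*rg; off=RM.inv().apply(Pg-OM)
def tf(m,Rm): return m+Rm.apply(off-np.array([0,.016,.096])),Rm*rel
Rc=r*rel.inv(); mc=P-Rc.apply(off-np.array([0,.016,.096])); print("mouth",mc,Rc.apply([0,0,1]))
Ry0=R.from_euler("z",-65,degrees=True); rv=(Rc.inv()*Ry0).as_rotvec(); mid=BC-.006*BX+.015*BY
W=[]
for f in np.linspace(0,1,8)[1:]: W.append((*tf(mc*(1-f)+(mid+[0,0,.25])*f,Rc*R.from_rotvec(rv*f)),0,3))
W+=[(*tf(np.array([.565,.1,.265]),R.from_euler("z",-72,degrees=True)),0,0),(Pg+[0,0,.165],rg,0,0),(Pg+[0,0,.03],rg,0,0),(Pg+[0,0,.004],rg,0,3)]
q=o["q"]; a=P; ra=r
for w in W:
    rvv=(ra.inv()*w[1]).as_rotvec()
    for s in np.linspace(0,1,5)[1:]:
        q2,e=ik(a+(w[0]-a)*s,ra*R.from_rotvec(rvv*s),q,n=1)
        if e>1e-3 or np.abs(q2-q).max()>.35: print("!",e,q2)
        q=q2
    a,ra=w[0],w[1]
plan(W)
E
python3 back.py
```

```text
[ 0.504  0.218 -2.45 ]
mouth [0.544 0.325 0.125] [-0.186 -0.683 -0.706]
20 [0.05, -0.06, 0.01, 0.43, -0.13, -0.82, 0, 0.05, -0.06, 0.01, 0.43, -0.13, -0.82, 0, 0.06, -0.06, 0.02, 0.43, -0.12, -0.83, 0, 0.07, -0.05, 0.01, 0.42, -0.13, -0.82, 0, 0.04, -0.04, 0, 0.43, -0.13, -0.82, 0, 0.03, -0.04, 0, 0.43, -0.13, -0.82, 0, 0.05, -0.04, 0.01, 0.43, -0.12, -0.83, 0, 0.04, -0.03, 0, 0.43, -0.13, -0.82, 0, 0.02, -0.03, -0.01, 0.43, -0.13, -0.82, 0, 0.02, -0.03, -0.01, 0.43, -0.13, -0.82, 0, 0.02, -0.03, -0.01, 0.42, -0.12, -0.82, 0, 0.02, -0.03, -0.01, 0.43, -0.13, -0.83, 0, -0.01, -0.03, -0.03, 0.43, -0.13, -0.82, 0, 0, -0.03, -0.02, 0.43, -0.13, -0.82, 0, 0, -0.03, -0.02, 0.43, -0.12, -0.82, 0, 0, -0.03, -0.02, 0.43, -0.13, -0.82, 0, -0.03, -0.03, -0.04, 0.43, -0.13, -0.82, 0, -0.03, -0.04, -0.03, 0.43, -0.13, -0.83, 0, -0.02, -0.04, -0.03, 0.42, -0.13, -0.82, 0, -0.02, -0.05, -0.03, 0.43, -0.12, -0.82, 0]
20 [-0.05, -0.05, -0.04, 0.43, -0.13, -0.82, 0, -0.05, -0.05, -0.05, 0.43, -0.13, -0.83, 0, -0.04, -0.06, -0.03, 0.43, -0.13, -0.82, 0, -0.04, -0.07, -0.04, 0.43, -0.12, -0.82, 0, -0.06, -0.07, -0.05, 0.43, -0.13, -0.82, 0, -0.06, -0.08, -0.04, 0.43, -0.13, -0.83, 0, -0.05, -0.08, -0.04, 0.42, -0.13, -0.82, 0, -0.05, -0.09, -0.04, 0.43, -0.13, -0.82, 0, 0.14, -0.68, -0.21, 0.17, 0, 0.17, 0, 0.12, -0.69, -0.19, 0.18, 0, 0.17, 0, 0.12, -0.7, -0.18, 0.17, 0.01, 0.18, 0, 0.1, -0.7, -0.17, 0.18, 0, 0.17, 0, 0.09, -0.7, -0.16, 0.17, 0, 0.17, 0, 0.2, -0.68, -0.18, 0.36, 0, 0.36, 0, 0.18, -0.69, -0.16, 0.36, 0, 0.35, 0, 0.16, -0.7, -0.13, 0.36, 0.01, 0.36, 0, 0.13, -0.71, -0.11, 0.36, 0, 0.35, 0, 0.1, -0.72, -0.08, 0.36, 0, 0.36, 0, 0.53, 0, 0.53, 0, 0, 0, 0, 0.53, 0.01, 0.53, 0, 0, 0, 0]
4 [0.54, 0, 0.53, 0, 0, 0, 0, 0.1, 0, 0.1, 0, 0, 0, 0, 0.1, 0, 0.1, 0, 0, 0, 0, 0.1, 0, 0.1, 0, 0, 0, 0]
```

Call:
{"name": "jog_arm", "arguments": {"commands": [0.05,-0.06,0.01,0.43,-0.13,-0.82,0,0.05,-0.06,0.01,0.43,-0.13,-0.82,0,0.06,-0.06,0.02,0.43,-0.12,-0.83,0,0.07,-0.05,0.01,0.42,-0.13,-0.82,0,0.04,-0.04,0,0.43,-0.13,-0.82,0,0.03,-0.04,0,0.43,-0.13,-0.82,0,0.05,-0.04,0.01,0.43,-0.12,-0.83,0,0.04,-0.03,0,0.43,-0.13,-0.82,0,0.02,-0.03,-0.01,0.43,-0.13,-0.82,0,0.02,-0.03,-0.01,0.43,-0.13,-0.82,0,0.02,-0.03,-0.01,0.42,-0.12,-0.82,0,0.02,-0.03,-0.01,0.43,-0.13,-0.83,0,-0.01,-0.03,-0.03,0.43,-0.13,-0.82,0,0,-0.03,-0.02,0.43,-0.13,-0.82,0,0,-0.03,-0.02,0.43,-0.12,-0.82,0,0,-0.03,-0.02,0.43,-0.13,-0.82,0,-0.03,-0.03,-0.04,0.43,-0.13,-0.82,0,-0.03,-0.04,-0.03,0.43,-0.13,-0.83,0,-0.02,-0.04,-0.03,0.42,-0.13,-0.82,0,-0.02,-0.05,-0.03,0.43,-0.12,-0.82,0]}}

```text
t: 15.2
tool_pos: [0.4774, 0.3371, 0.1872]
tool_rot: [0.105, 2.474, 0.918]
contact_force: [-0.9, -0.2, -2.7]
opening: 0.0102
grip_force: 88.7
```

Call:
{"name": "jog_arm", "arguments": {"commands": [-0.05,-0.05,-0.04,0.43,-0.13,-0.82,0,-0.05,-0.05,-0.05,0.43,-0.13,-0.83,0,-0.04,-0.06,-0.03,0.43,-0.13,-0.82,0,-0.04,-0.07,-0.04,0.43,-0.12,-0.82,0,-0.06,-0.07,-0.05,0.43,-0.13,-0.82,0,-0.06,-0.08,-0.04,0.43,-0.13,-0.83,0,-0.05,-0.08,-0.04,0.42,-0.13,-0.82,0,-0.05,-0.09,-0.04,0.43,-0.13,-0.82,0,0.14,-0.68,-0.21,0.17,0,0.17,0,0.12,-0.69,-0.19,0.18,0,0.17,0,0.12,-0.7,-0.18,0.17,0.01,0.18,0,0.1,-0.7,-0.17,0.18,0,0.17,0,0.09,-0.7,-0.16,0.17,0,0.17,0]}}

```text
t: 16.82
tool_pos: [0.5127, 0.081, 0.2184]
tool_rot: [-0.36, 2.327, 0.147]
contact_force: [0.2, -0.2, -2.9]
opening: 0.0103
grip_force: 88.6
```

Run:
```python
from h import *
np.set_printoptions(precision=4,suppress=True)
o=log(); print(o["t"],o["tool_pos"],o["contact_force"])
b=eyes.get_image("top")
cv2.imwrite("pics/p2.png",cv2.resize(b["image"][175:275,250:410],(800,500),interpolation=cv2.INTER_CUBIC)[...,::-1])
Pg=np.array([.4957,-.1374,.048]); rg=R.from_rotvec([-.061,2.351,.020])
plan([(Pg+[0,0,.165],rg,0,0),(Pg+[0,0,.03],rg,0,0),(Pg+[0,0,.004],rg,0,3)])
```

```text
16.825 [0.5127 0.081  0.2184] [ 0.1864 -0.1553 -2.8938]
10 [0.26, -0.83, -0.22, 0.44, 0.01, 0.44, 0, 0.22, -0.85, -0.18, 0.44, 0.01, 0.44, 0, 0.18, -0.86, -0.14, 0.43, 0.02, 0.44, 0, 0.15, -0.88, -0.1, 0.44, 0.01, 0.44, 0, 0.53, 0, 0.53, 0, 0, 0, 0, 0.53, 0.01, 0.53, 0, 0, 0, 0, 0.53, 0, 0.52, 0, 0, 0, 0, 0.1, 0, 0.1, 0, 0, 0, 0, 0.11, 0, 0.11, 0, 0, 0, 0, 0.1, 0, 0.1, 0, 0, 0, 0]
```

View pics/p2.png

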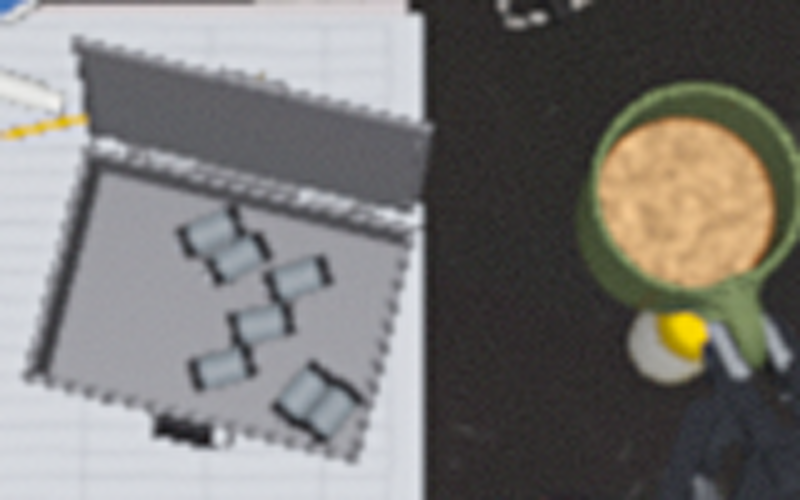

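All seven cells lie in the grey box, and the mug is empty with only its cork floor showing. Now I'll stand the mug back down.

Call:
{"name": "jog_arm", "arguments": {"commands": [0.26,-0.83,-0.22,0.44,0.01,0.44,0,0.22,-0.85,-0.18,0.44,0.01,0.44,0,0.18,-0.86,-0.14,0.43,0.02,0.44,0,0.15,-0.88,-0.1,0.44,0.01,0.44,0,0.53,0,0.53,0,0,0,0,0.53,0.01,0.53,0,0,0,0,0.53,0,0.52,0,0,0,0,0.1,0,0.1,0,0,0,0,0.11,0,0.11,0,0,0,0,0.1,0,0.1,0,0,0,0,0,0,0,0,0,0,0]}}

```text
t: 18.25
tool_pos: [0.4967, -0.1321, 0.0508]
tool_rot: [-0.067, 2.352, 0.026]
contact_force: [-0.2, -0.4, -3.1]
opening: 0.0103
grip_force: 88.8
```

Run:
```python
from h import *
np.set_printoptions(precision=4,suppress=True)
o=log(); print(o["tool_pos"],o["contact_force"],o["tool_rot"])
d=eyes.get_image("side"); P=cloud(d).reshape(-1,3); m=P[(P[:,0]>.50)&(P[:,0]<.61)&(P[:,1]>-.2)&(P[:,1]<-.08)&(P[:,2]>-.002)&(P[:,2]<.12)]
t=m[m[:,2]>np.nanmax(m[:,2])-.006]; print(t.mean(0),m.max(0)); A=np.c_[t[:,:2]-t[:,:2].mean(0),np.ones(len(t))]; print(np.linalg.lstsq(A,t[:,2],rcond=None)[0])
```

```text
[ 0.4967 -0.1321  0.0508] [-0.1665 -0.3505 -3.1156] [-0.0673  2.3522  0.0262]
[ 0.5522 -0.1333  0.0948] [ 0.61   -0.08    0.0982]
[-0.0044 -0.0038  0.0948]
```

Still hanging, about 2–3 mm above the desk and level. I'll lower it in small steps.

Call:
{"name": "jog_arm", "arguments": {"commands": [0.02,0,0.02,0,0,0,0,0.02,0,0.02,0,0,0,0,0,0,0,0,0,0,0]}}

```text
t: 18.68
tool_pos: [0.4971, -0.1325, 0.048]
tool_rot: [-0.066, 2.351, 0.026]
contact_force: [-0.2, 1.0, 2.7]
opening: 0.0103
grip_force: 89.5
```

Call:
{"name": "jog_arm", "arguments": {"commands": [0,0,0,0,0,0,20,0,0,0,0,0,0,40,0,0,0,0,0,0,40,0,0,0,0,0,0,40,-0.18,0,-0.32,0,0,0,40,-0.18,0,-0.32,0,0,0,40,-0.18,0,-0.32,0,0,0,40,-0.18,0,-0.32,0,0,0,40,-0.5,0,-0.4,0,0,0,0,-0.5,0,-0.4,0,0,0,0,-0.5,0,-0.4,0,0,0,0], "newtons": 30}}

```text
t: 20.05
tool_pos: [0.4846, -0.1323, 0.2472]
tool_rot: [-0.067, 2.353, 0.026]
contact_force: [0.0, -0.9, -0.6]
opening: -0.0002
grip_force: 0.0
```

Run:
```python
from h import *
np.set_printoptions(precision=4,suppress=True)
o=log(); print(o["t"],o["tool_pos"],o["q"],o["contact_force"])
for c in("top","side"):
    d=eyes.get_image(c); W=cloud(d); P=W.reshape(-1,3); P=P[~np.isnan(P[:,0])]
    f=lambda x0,x1,y0,y1,z0,z1:P[(P[:,0]>x0)&(P[:,0]<x1)&(P[:,1]>y0)&(P[:,1]<y1)&(P[:,2]>z0)&(P[:,2]<z1)]
    m=f(.50,.61,-.2,-.08,.085,.105); print(c,m.mean(0)); A=np.c_[m[:,:2]-m[:,:2].mean(0),np.ones(len(m))]; print(np.linalg.lstsq(A,m[:,2],rcond=None)[0])
    # box frame cover / catch
    L=np.stack([(P[:,:2]-BC[:2])@BX[:2],(P[:,:2]-BC[:2])@BY[:2],P[:,2]],1)
    L=L[(abs(L[:,0])<.13)&(abs(L[:,1])<.1)]
    k=L[(L[:,0]<-.05)&(L[:,2]>.068)&(L[:,2]<.085)]; print("catch",len(k),np.median(k,0),np.percentile(k,[5,95],0))
    w=L[(L[:,2]>.05)&(L[:,2]<.067)]; print("walls",np.percentile(w,[2,98],0))
    cv=L[(L[:,2]>.08)&(L[:,0]>.03)]; A=np.c_[cv[:,1:],np.ones(len(cv))]; print("cover x=ay+bz+c",np.linalg.lstsq(A,cv[:,0],rcond=None)[0],np.percentile(cv,[1,99],0))
```

```text
20.05 [ 0.4846 -0.1323  0.2472] [-0.6966 -0.7722  2.3485  0.6033  1.022  -2.5004] [ 0.0355 -0.875  -0.6147]
top [ 0.5476 -0.1276  0.0925]
[0.0139 0.0034 0.0925]
catch 67 [-0.0653  0.0009  0.0762] [[-0.0707 -0.0128  0.071 ]
 [-0.0594  0.0145  0.0801]]
walls [[-0.0592 -0.0836  0.0518]
 [ 0.0606  0.0843  0.0667]]
cover x=ay+bz+c [0.0035 0.2036 0.0471] [[ 0.0633 -0.0802  0.0809]
 [ 0.0884  0.0779  0.1886]]
side [ 0.5506 -0.133   0.0901]
[ 0.0095 -0.001   0.0901]
catch 33 [-0.0621 -0.0093  0.0744] [[-0.0679 -0.0161  0.0698]
 [-0.0575  0.01    0.0761]]
walls [[-0.0632 -0.0862  0.0503]
 [ 0.0621  0.0819  0.0645]]
cover x=ay+bz+c [-0.0119  0.2044  0.0491] [[ 0.0642 -0.085   0.0814]
 [ 0.0898  0.0789  0.1864]]
```

The mug stands upright and empty, and the box frame fits the data (catch at y ≈ 0, cover leaning back at about 1.77 rad). Next I'll plan the cover sweep.

```bash
cat > sweep.py <<'E'
from h import *
np.set_printoptions(precision=3,suppress=True)
o=log(); V=frame([0,0,-1],BY); bx=lambda x,z,y=0:BC+x*BX+y*BY+[0,0,z]
V1=R.from_rotvec(o["tool_rot"])
W=[((.50,.08,.30),frame([.3,0,-1],[.1,1,0]),0,0),((.60,.24,.30),V,0,0),(bx(.13,.29),V,0,0),(bx(.13,.16),V,0,4),(bx(.125,.15),V,0,1),
   (bx(.0755,.15),V,0,5),(bx(.043,.15),V,0,4),(bx(.012,.146),V,0,3),(bx(-.008,.1245),V,0,3),(bx(-.020,.1026),V,0,3),(bx(-.026,.09),V,0,2)]
q=o["q"]; a=o["tool_pos"]; ra=V1
for w in W:
    rvv=(ra.inv()*w[1]).as_rotvec()
    for s in np.linspace(0,1,5)[1:]:
        q2,e=ik(np.array(a)+(np.array(w[0])-a)*s,ra*R.from_rotvec(rvv*s),q,n=1)
        if e>1e-3 or np.abs(q2-q).max()>.35: print("!",e,q2)
        q=q2
    a,ra=w[0],w[1]; print(np.array(a),q)
plan(W)
E
python3 sweep.py
python3 - <<'E'
from h import *
d=eyes.get_image("top"); P=cloud(d).reshape(-1,3); L=np.stack([(P[:,:2]-BC[:2])@BX[:2],(P[:,:2]-BC[:2])@BY[:2],P[:,2]],1)
k=L[(L[:,0]>.1)&(L[:,0]<.24)&(abs(L[:,1])<.09)]; print("behind max z",np.nanmax(k[:,2]))
k=L[(L[:,0]>.1)&(L[:,0]<.24)&(abs(L[:,1])<.09)&(L[:,2]>.1)]; print(len(k),k[:5])
E
```

```text
[0.5  0.08 0.3 ] [ 0.014 -0.474  1.97  -0.004  1.354 -1.461]
[0.6  0.24 0.3 ] [ 0.265  0.071  1.48   0.     1.59  -1.037]
[0.671 0.273 0.29 ] [ 0.283  0.258  1.289  0.     1.595 -1.019]
[0.671 0.273 0.16 ] [ 0.283  0.328  1.421 -0.     1.393 -1.019]
[0.667 0.274 0.15 ] [ 0.287  0.327  1.439 -0.     1.375 -1.016]
[0.619 0.287 0.15 ] [ 0.325  0.242  1.542 -0.     1.358 -0.977]
[0.587 0.296 0.15 ] [ 0.353  0.188  1.605 -0.     1.349 -0.949]
[0.558 0.304 0.146] [ 0.382  0.14   1.665 -0.     1.336 -0.921]
[0.538 0.309 0.124] [ 0.401  0.129  1.715 -0.     1.297 -0.901]
[0.527 0.312 0.103] [ 0.414  0.134  1.749 -0.     1.258 -0.889]
[0.521 0.314 0.09 ] [ 0.42   0.139  1.767 -0.     1.236 -0.883]
20 [-0.15, 0.59, -0.04, 0.08, 0.84, 0.24, 0, -0.12, 0.59, -0.06, 0.08, 0.84, 0.25, 0, -0.11, 0.6, -0.08, 0.08, 0.83, 0.24, 0, -0.09, 0.59, -0.09, 0.08, 0.84, 0.24, 0, -0.06, 0.6, -0.1, 0.07, 0.84, 0.24, 0, -0.04, 0.6, -0.1, 0.08, 0.84, 0.25, 0, -0.33, 0.7, 0.12, 0.13, 0.72, 0.43, 0, -0.31, 0.72, 0.09, 0.14, 0.71, 0.43, 0, -0.29, 0.73, 0.05, 0.13, 0.72, 0.43, 0, -0.25, 0.74, 0.03, 0.13, 0.72, 0.42, 0, -0.5, 0.42, 0.08, 0, 0, 0, 0, -0.51, 0.42, 0.08, 0, 0, 0, 0, 0, 0, 0.54, 0, 0, 0, 0, 0, 0, 0.55, 0, 0, 0, 0, 0, 0, 0.54, 0, 0, 0, 0, 0, 0, 0.54, 0, 0, 0, 0, 0.09, 0, 0.17, 0, 0, 0, 0, 0.16, 0, 0, 0, 0, 0, 0, 0.17, 0, 0, 0, 0, 0, 0, 0.16, 0, 0, 0, 0, 0, 0]
17 [0.17, 0, 0, 0, 0, 0, 0, 0.16, 0, 0, 0, 0, 0, 0, 0.14, 0, 0, 0, 0, 0, 0, 0.13, 0, 0, 0, 0, 0, 0, 0.14, 0, 0, 0, 0, 0, 0, 0.13, 0, 0, 0, 0, 0, 0, 0.17, 0, 0.02, 0, 0, 0, 0, 0.18, 0, 0.02, 0, 0, 0, 0, 0.17, 0, 0.02, 0, 0, 0, 0, 0.11, 0, 0.12, 0, 0, 0, 0, 0.11, 0, 0.12, 0, 0, 0, 0, 0.11, 0, 0.12, 0, 0, 0, 0, 0.07, 0, 0.12, 0, 0, 0, 0, 0.06, 0, 0.13, 0, 0, 0, 0, 0.07, 0, 0.12, 0, 0, 0, 0, 0.05, 0, 0.1, 0, 0, 0, 0, 0.05, 0, 0.11, 0, 0, 0, 0]
behind max z 0.048007795319067625
0 []
```

Call:
{"name": "jog_arm", "arguments": {"commands": [-0.15,0.59,-0.04,0.08,0.84,0.24,0,-0.12,0.59,-0.06,0.08,0.84,0.25,0,-0.11,0.6,-0.08,0.08,0.83,0.24,0,-0.09,0.59,-0.09,0.08,0.84,0.24,0,-0.06,0.6,-0.1,0.07,0.84,0.24,0,-0.04,0.6,-0.1,0.08,0.84,0.25,0,-0.33,0.7,0.12,0.13,0.72,0.43,0,-0.31,0.72,0.09,0.14,0.71,0.43,0,-0.29,0.73,0.05,0.13,0.72,0.43,0,-0.25,0.74,0.03,0.13,0.72,0.42,0,-0.5,0.42,0.08,0,0,0,0,-0.51,0.42,0.08,0,0,0,0,0,0,0,0,0,0,0]}}

```text
t: 21.82
tool_pos: [0.6701, 0.2739, 0.2787]
tool_rot: [-0.416, -3.098, -0.003]
contact_force: [-0.6, -0.5, -0.8]
opening: -0.0001
grip_force: 0.0
```

Run:
```python
from h import *
o=log(); V=frame([0,0,-1],BY); bx=lambda x,z,y=0:BC+x*BX+y*BY+[0,0,z]
print(o["tool_pos"],R.from_rotvec(o["tool_rot"]).as_matrix().round(3).tolist())
plan([(bx(.13,.16),V,0,4),(bx(.125,.15),V,0,1),(bx(.0755,.15),V,0,5)])
```

```text
[0.67012088 0.27386962 0.27871896] [[-0.964, 0.264, -0.015], [0.264, 0.965, 0.004], [0.016, -0.0, -1.0]]
10 [-0.01, 0, 0.49, 0, -0.04, 0, 0, -0.02, -0.01, 0.5, 0, -0.04, 0.01, 0, -0.01, 0, 0.49, 0, -0.04, 0, 0, 0, -0.01, 0.5, 0, -0.04, 0, 0, 0.08, 0, 0.16, 0, 0, 0, 0, 0.16, 0, 0, 0, 0, 0, 0, 0.17, 0, 0, 0, 0, 0, 0, 0.16, 0, 0, 0, 0, 0, 0, 0.17, 0, 0, 0, 0, 0, 0, 0.16, 0, 0, 0, 0, 0, 0]
```

Call:
{"name": "jog_arm", "arguments": {"commands": [-0.01,0,0.49,0,-0.04,0,0,-0.02,-0.01,0.5,0,-0.04,0.01,0,-0.01,0,0.49,0,-0.04,0,0,0,-0.01,0.5,0,-0.04,0,0,0.08,0,0.16,0,0,0,0,0.16,0,0,0,0,0,0,0.17,0,0,0,0,0,0,0.16,0,0,0,0,0,0,0.17,0,0,0,0,0,0,0.16,0,0,0,0,0,0]}}

```text
t: 23.08
tool_pos: [0.6192, 0.2871, 0.1561]
tool_rot: [0.42, 3.106, 0.005]
contact_force: [-0.4, -0.1, -0.9]
opening: 0.0001
grip_force: 0.1
```

Call:
{"name": "jog_arm", "arguments": {"commands": [0.14,0,0,0,0,0,0,0.13,0,0,0,0,0,0,0.14,0,0,0,0,0,0,0.13,0,0,0,0,0,0,0.17,0,0.02,0,0,0,0,0.18,0,0.02,0,0,0,0,0.17,0,0.02,0,0,0,0,0.11,0,0.12,0,0,0,0,0.11,0,0.12,0,0,0,0,0.11,0,0.12,0,0,0,0,0.07,0,0.12,0,0,0,0,0.06,0,0.13,0,0,0,0,0.07,0,0.12,0,0,0,0,0.05,0,0.1,0,0,0,0,0.05,0,0.11,0,0,0,0,0,0,0,0,0,0,0]}}

```text
t: 25.08
tool_pos: [0.5218, 0.3136, 0.0941]
tool_rot: [0.42, 3.108, 0.003]
contact_force: [0.4, -0.8, 0.1]
opening: -0.0001
grip_force: 0.0
```

Run:
```python
from h import *
o=log(); V=frame([0,0,-1],BY); bx=lambda x,z,y=0:BC+x*BX+y*BY+[0,0,z]
print(o["t"],o["tool_pos"],o["contact_force"])
d=eyes.get_image("side"); save(d,"s3")
cv2.imwrite("pics/s3.png",cv2.resize(d["image"][160:280,250:410],(640,480))[...,::-1])
plan([(bx(-.036,.088),V,0,2),(bx(-.036,.078),V,0,3)])
```

```text
25.075 [0.52176439 0.31363158 0.09407714] [ 0.36661328 -0.77714155  0.05084062]
5 [0.09, 0, 0.05, 0.02, 0.03, 0, 0, 0.1, 0, 0.06, 0.01, 0.03, 0, 0, 0, 0, 0.06, 0, 0, 0, 0, 0, 0, 0.05, 0, 0, 0, 0, 0, 0, 0.06, 0, 0, 0, 0]
```

View pics/s3.png

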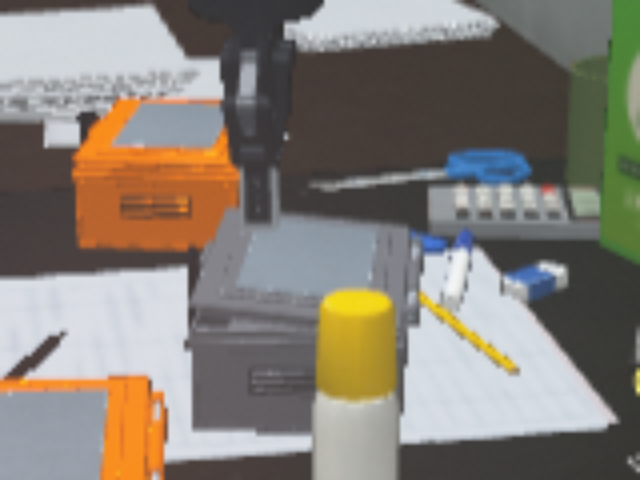

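The cover lies unlatched on the catch's nose, with the fingertip just above its front middle. I'll press down in small steps.

Call:
{"name": "jog_arm", "arguments": {"commands": [0.09,0,0.05,0.02,0.03,0,0,0.1,0,0.06,0.01,0.03,0,0,0,0,0.06,0,0,0,0,0,0,0.05,0,0,0,0,0,0,0.06,0,0,0,0,0,0,0,0,0,0,0]}}

```text
t: 25.88
tool_pos: [0.5116, 0.3169, 0.0785]
tool_rot: [0.421, 3.113, 0.001]
contact_force: [-1.1, 0.1, 2.9]
opening: 0.0002
grip_force: 1.4
```

Call:
{"name": "jog_arm", "arguments": {"commands": [0,0,0.04,0,0,0,0,0,0,0.04,0,0,0,0,0,0,0,0,0,0,0]}}

```text
t: 26.25
tool_pos: [0.5116, 0.317, 0.0738]
tool_rot: [0.421, 3.112, 0.002]
contact_force: [-1.2, 0.5, 2.1]
opening: -0.0001
grip_force: 0.9
```

Call:
{"name": "jog_arm", "arguments": {"commands": [0,0,0.04,0,0,0,0,0,0,0.04,0,0,0,0,0,0,0,0,0,0,0]}}

```text
t: 26.62
tool_pos: [0.5116, 0.3168, 0.0694]
tool_rot: [0.421, 3.113, 0.0]
contact_force: [-3.9, -1.4, 8.9]
opening: -0.0001
grip_force: 4.0
```

Call:
{"name": "jog_arm", "arguments": {"commands": [0,0,0.03,0,0,0,0,0,0,0,0,0,0,0]}}

```text
t: 26.88
tool_pos: [0.5117, 0.3169, 0.0692]
tool_rot: [-0.421, -3.113, 0.0]
contact_force: [-7.1, -3.8, 16.6]
opening: -0.0002
grip_force: 7.9
```

Call:
{"name": "jog_arm", "arguments": {"commands": [0,0,0.03,0,0,0,0,0,0,0,0,0,0,0]}}

```text
t: 27.12
tool_pos: [0.5117, 0.317, 0.069]
tool_rot: [-0.421, -3.113, 0.0]
contact_force: [-11.9, -4.9, 23.8]
opening: -0.0001
grip_force: 11.8
```

Call:
{"name": "jog_arm", "arguments": {"commands": [0,0,-0.1,0,0,0,0,0,0,-0.4,0,0,0,0,0,0,-0.8,0,0,0,0,0.5,0,-0.8,0,0,0,0,0.8,0,-0.8,0,0,0,0,0.8,0,-0.5,0,0,0,0,0,0,0,0,0,0,0]}}

```text
t: 28.0
tool_pos: [0.3927, 0.3507, 0.2682]
tool_rot: [0.416, 3.109, 0.008]
contact_force: [0.6, -0.4, -1.0]
opening: -0.0
grip_force: 0.0
```

Run:
```python
from h import *
np.set_printoptions(precision=4,suppress=True)
o=log(); print(o["t"],o["tool_pos"],o["contact_force"])
for c in("top","side"):
    d=eyes.get_image(c); P=cloud(d).reshape(-1,3); P=P[~np.isnan(P[:,0])]
    L=np.stack([(P[:,:2]-BC[:2])@BX[:2],(P[:,:2]-BC[:2])@BY[:2],P[:,2]],1)
    t=L[(L[:,0]>-.045)&(L[:,0]<.045)&(abs(L[:,1])<.075)&(L[:,2]>.05)&(L[:,2]<.1)]
    A=np.c_[t[:,:2],np.ones(len(t))]; print(c,"lid plane",np.linalg.lstsq(A,t[:,2],rcond=None)[0])
    f=lambda x0,x1,y0,y1,z0,z1:P[(P[:,0]>x0)&(P[:,0]<x1)&(P[:,1]>y0)&(P[:,1]<y1)&(P[:,2]>z0)&(P[:,2]<z1)]
    for n,b,r in(("rim",f(.5,.61,-.2,-.08,.088,.105),.0412),("glue",f(.45,.505,-.07,0,.02,.1),.0135),("bottle",f(.49,.56,.04,.12,.02,.15),.02),("thermos",f(.61,.70,-.18,-.07,.03,.3),.036)):
        print(n,LS(lambda a:np.hypot(*(b[:,:2]-a).T)-r,b[:,:2].mean(0),loss="soft_l1",f_scale=.002).x)
    if c=="side": cv2.imwrite("pics/s4.png",cv2.resize(d["image"][150:390,200:520],(800,600))[...,::-1])
```

```text
28.0 [0.3927 0.3507 0.2682] [ 0.6374 -0.3654 -0.9571]
top lid plane [0.005  0.0013 0.0718]
rim [ 0.5514 -0.1255]
glue [ 0.4821 -0.0414]
bottle [0.5277 0.0811]
thermos [ 0.6584 -0.1246]
side lid plane [0.0114 0.0017 0.0705]
rim [ 0.5536 -0.1294]
glue [ 0.4843 -0.0421]
bottle [0.5291 0.0821]
thermos [ 0.6605 -0.1241]
```

View pics/s4.png

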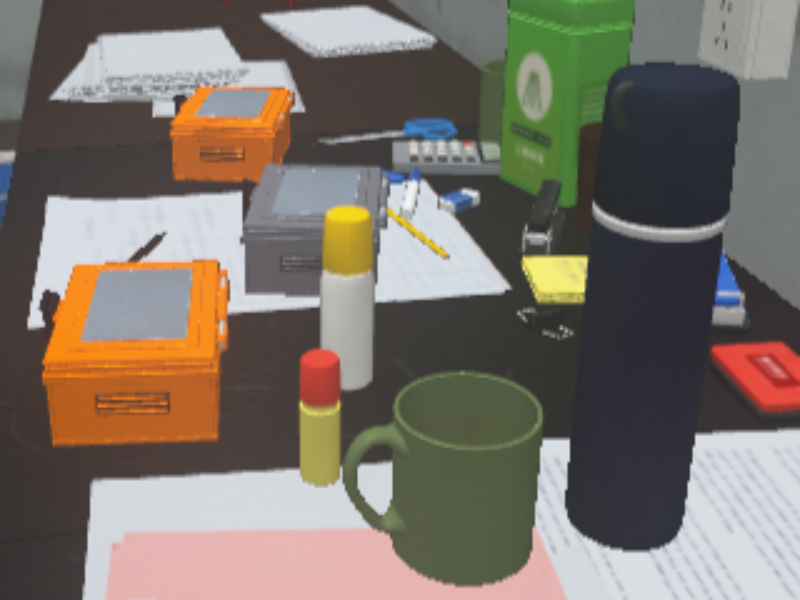

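The grey cover is flat and latched: its slope is about 0, where lying unlatched would show 0.1. The mug stands upright, and the bottle, glue stick and thermos are where they were, so I'm handing the job in.

```bash
python3 -c "
from station import job
print(job.finish_job())"
```

```text
the job is handed in; nothing more can be done
None
```

The job is handed in after about 28 s of robot time: all seven batteries are in the grey box, the empty mug stands upright at its old spot, and the cover is pressed shut and stayed flat once I let go. The thermos, bottle and glue stick measured unmoved, and the hand-in returned no verdict.

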